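Clear the spent cartridges out of the tea bar's filter head

ROBOT

A 6-joint arm with a two-finger parallel gripper is mounted at the origin on the work surface. World frame = base frame: x ahead of the robot, y to its left, z up, the work surface at z = 0. Lengths are in mm, angles in rad, forces in N, time in s.
With the tool pointing down it reaches from about 350 to 875 mm from the base axis. Payload 4.2 kg.
Tool frame: the origin (TCP) lies midway between the tips of the shut fingers; the grasp point (between the pads) lies 19 mm behind it (arm.tcp_to_grasp is the distance from the TCP to the grasp point, in mm); z points along the fingers, y is the line along which they close (so a half turn about z gives the same grasp; the last joint's range is limited). The gripper opens to 85 mm and grips with 20 to 120 N. Pads are 22 mm wide; open, the fingers measure 114 mm over their backs; the gripper's body (76 mm by 85 mm) begins 54 mm behind the grasp point. The pads swing forward as they close: fully open they stand 13 mm farther back than shut.
Start: joints at [1.454, 0.385, 0.008, 0, -1.194, -0.259], TCP at [229.352, 581.375, 231.312] pointing down, gripper open.
Joint ranges: [-3.14, 3.14], [-1.21, 2.06], [-1.07, 1.41], [-3.16, 2.05], [-2.99, -0.16], [-3.1, 3.1]. Speed limits (rad/s): [2.79, 2.79, 3.14, 3.14, 3.14, 3.14].

INTERFACE

Orientations are given as a unit quaternion [x, y, z, w].
In Python, from bench import arm gives the robot as it stands.
- The arm moves only by the tool arm_command, never from a script. Its argument "rows" is a list of rows, each a list of 2 entries, a list of its own where there are three numbers: the shift along the tool's x, y, z as a fraction of full scale, then the turn, a rotation vector about the tool's x, y, z as a fraction of full scale. In form: [[[x, y, z], [wx, wy, wz]], ...]. A call has 1 to 5 rows; each row is the pose to reach, as a shift and turn from the pose commanded when the call began, along the tool's axes at that moment, turning the shorter way round; what a row does not reach only later rows make up. Full scale, the value 1, is 0.25 m for a shift and 180 degrees for a turn. A row lasts 1/10 s, in which the tool goes at most 50 mm and 8.59 degrees, less where a joint would pass 70% of its speed; a pose out of reach is approached as far as the arm can. A call with a number of a shift or a turn outside -1 to 1 is refused whole. A call with a gripper value outside its range is refused whole. "grip" is the opening, from 0 (shut) to 1 (fully open), set as the call begins (left out, the last holds). The fingers move at their own pace and stop on an object; the grip force is fixed at half the most. Time passes only in rows, so rows that repeat a pose let the fingers close. It gives the time, the measured TCP pose, the force, the opening and the grip force at its end, in the units of the state.
- arm.read_state(): the state, without advancing time (a new reading comes with each control period).
- arm.get_image(name): name is "scene" or "top"; returns (picture, depth): 480x640x3 uint8, blue, green, red; 480x640 float32, mm along the optical axis (not along the pixel's ray), 0 where there is no reading.
- arm.camera_info(name): a dict with "fx", "fy", "cx", "cy" (pixels), "k1" (the pictures are not rectified: a ray, as slopes to the right and down, at radius r is drawn at 1 + k1 r^2 times it, then the intrinsics apply), "extrinsics" (4x4, takes a point from camera to world coordinates). Camera axes: x right, y down, z forward; pixel columns grow to the right and rows downward; lengths in mm; the calibration is good to about 2 mm. A picture is of the moment at which its call begins. camera_info takes no time and is no camera call.
- arm.job_done(): hands the job in; it is judged then, once.
Trained networks look in the newest picture that a camera, given by its name, has taken for a name from the list of things; names that differ only in an ending like _2 or _b are one class to them, and where a whole thing is asked for, a point or a joint stands for the part that bears it (a point fixed in the world has none). Each returns a list of dicts, best first, with "score" (0 to 1); they miss things now and then, are a little off and sometimes report something else, mostly with a low value. They report only what shows in the picture. A call takes as long as a camera call.
- arm.spot_in(camera, query): "position" ([column, row] in pixels, amid what is visible of it).
The state is a dict: "clock": time; "joints": joint angles; "joint_vel": joint speeds; "joint_efforts": joint torques, N m; "position": TCP position; "ee_rot": TCP orientation; "contact_force": force on the tool from outside, world axes, zero at the start; "wrist_torque": the same for the moment, N m; "gripper_width": finger opening in mm; "grasp_force": force on a finger pad.
Only numpy, scipy, OpenCV 4.12 (cv2) and the standard library are available. Lean on these libraries where they do the work, as an engineer would, in place of code of your own. Each camera call takes 0.05 s, during which the arm holds its last target. There are 200 camera calls.

TASK

Use the ratchet wrench from the rubber mat to loosen the nut on the water-filter head (anticlockwise, swinging back and forth between the pipe stubs) until the locking bar is drawn fully back. Lay the wrench back flat on the mat, and pull every spent cartridge out of its socket and put it in the crate, each in a pocket of its own. Leave the cup, jar and jug where they are.

Things in the scene. Friction and masses are not known exactly. Their poses are not given: they have to be found in the camera images.
- filter_head: Water-filter head, fixed: a grey block, 100 mm (x; 110 at the nut) by 375 mm (y), flat top 60 mm above the counter. Origin on the counter under its middle; +x its rear (away from the robot), +y left. Four square sockets in its top at y = +135, +75, +15, -45 mm and the brass nut at y = -135 mm, all at x = 0. Foot 8 mm wider all round, 10 mm high.
- nut_seat (a point): Point on the nut's upright axis at the block's top, where the wrench's ring rests; axes as filter_head's. Two pipe stubs (14 mm thick, 30 mm high) stand 54 mm from the axis, 61 degrees either side of the direction to the block's front (-x): the handle can swing 43 degrees either side of that direction.
- nut (a joint): Angle of the splined brass nut, rad, growing anticlockwise from above (loosening). Starts at 0 to 0.5, stop at 4.4; stiff (0.3 N m), stays where left. 40 mm across, 20 mm high: 12 round upright splines, 30 degrees apart, over an 8 mm high plain collar.
- lock_bar (a joint): How far the steel locking bar is drawn back to the filter head's +x, m: 0.005 x the nut's angle. The bar (240 x 26 x 10 mm) lies along the rear of the sockets just above the cartridges' flanges; at 0 it covers their rear 10 mm and holds them down. Only the nut moves it. Fully back: 0.0192 or more (nut at 3.84 rad).
- wrench: Steel ratchet ring wrench lying flat on the mat, 190 mm long, 0.3 kg. Origin at the underside, centre of the ring (65 mm outside, 46 mm inside, 24 mm high); x along the handle away from the ring, z up. Set over the nut z up, it drives anticlockwise and slips clockwise easily (sprung pawl 13 mm above the underside, 8 mm in; wiggle it down between the splines); up to 30 degrees of slack before it bites.
- wrench_ring (a point): Centre of the wrench's ring, at the underside; the same point and axes as the wrench's origin.
- wrench_grip (a point): Where to grip the wrench: on the handle, 110 mm from the ring's centre, 11 mm above the underside; axes as the wrench's. The handle is 18 mm wide, from 0 to 22 mm above the underside, and ends 156 mm from the ring's centre.
- mat: Black rubber mat, fixed, 100 mm (x) by 270 mm (y), 3 mm thick. Origin under its centre.
- crate: Loose grey plastic crate, 260 (x) by 210 mm (y), 65 mm high, 0.9 kg, walls and floor 5 mm. A full-height divider each way makes four pockets of about 122 by 97 mm, centred 64 mm (x) and 51 mm (y) either side of the middle. Origin under its centre.
- cart0: Spent white cartridge in the socket at y = 135 mm, or absent. 106 mm tall, 0.12 kg. Origin at its foot's centre, z up along it: square plug (26 mm) from 0 to 38 mm, inside the socket (foot 22 mm above the counter); flange 64 (x) by 46 mm (y) from 38 to 44; round body 38 mm thick from 44 to 106. A sprung detent holds the plug: 8 to 20 N straight up frees it; out after 40 mm.
- cart0_mid (a point): Point on cart0's axis 52 mm above its foot; axes as cart0's.
- cart1: Spent white cartridge in the socket at y = 75 mm, or absent. 106 mm tall, 0.12 kg. Origin at its foot's centre, z up along it: square plug (26 mm) from 0 to 38 mm, inside the socket (foot 22 mm above the counter); flange 64 (x) by 46 mm (y) from 38 to 44; round body 38 mm thick from 44 to 106. A sprung detent holds the plug: 8 to 20 N straight up frees it; out after 40 mm.
- cart1_mid (a point): Point on cart1's axis 52 mm above its foot; axes as cart1's.
- cart2: Spent white cartridge in the socket at y = 15 mm, or absent. 106 mm tall, 0.12 kg. Origin at its foot's centre, z up along it: square plug (26 mm) from 0 to 38 mm, inside the socket (foot 22 mm above the counter); flange 64 (x) by 46 mm (y) from 38 to 44; round body 38 mm thick from 44 to 106. A sprung detent holds the plug: 8 to 20 N straight up frees it; out after 40 mm.
- cart2_mid (a point): Point on cart2's axis 52 mm above its foot; axes as cart2's.
- cart3: Spent white cartridge in the socket at y = -45 mm, or absent. 106 mm tall, 0.12 kg. Origin at its foot's centre, z up along it: square plug (26 mm) from 0 to 38 mm, inside the socket (foot 22 mm above the counter); flange 64 (x) by 46 mm (y) from 38 to 44; round body 38 mm thick from 44 to 106. A sprung detent holds the plug: 8 to 20 N straight up frees it; out after 40 mm.
- cart3_mid (a point): Point on cart3's axis 52 mm above its foot; axes as cart3's.
- teacup: Bystander: an empty white cup on its saucer (140 mm across, 70 mm high), one piece. Origin under its centre.
- sugar_jar: Bystander: a white jar, 68 mm across, 100 mm high. Origin under its centre.
- milk_jug: Bystander: an open steel jug, 72 mm across, 90 mm high. Origin under its centre.

How it is judged:
By the outcome, as a careful person would: the job done as asked, in the order asked, and still so for the second after the job is handed in, with the robot touching nothing.
Of cart0, cart1, cart2, cart3 only 2 to 4 are there at a start; the rules pass over those that are not, and their reading is None.
At some moment in a run one of crate, wrench may be knocked a few centimetres aside while the robot is not near it.
Once in a run the grip may slacken for a moment while it holds something.
It also fails if it takes over 210 s, if anything falls off the work surface, if the arm or the gripper's body presses on something with over 40 N, if the wrist force passes 120 N, or if a joint passes its speed limit or range.

## Working session

There is one attempt and no reset: what is moved stays moved. The work goes in short steps, Python scripts to look and compute and a tool call to move; the robot and the scene stay as the last step left them, time stands still between calls to the robot, and variables do not carry over. Pictures are saved under pics/ and viewed, at most 14 in all, crops included, and the job is handed in when it is done.

Besides the shell and the picture viewer there is one more tool, called as a command line: name --argument value ..., lists and objects as JSON in quotes. arm_command: Moves the arm, as the interface text tells. Shift numbers are shares of 0.25 m and turn numbers shares of 180 degrees, none past 1 either way. Its arguments: {"type":"object","properties":{"rows":{"type":"array","items":{"type":"array"}},"grip":{"type":"number"}},"required":["rows"]}

```bash
mkdir -p pics; ls
cat > h.py <<'E'
import numpy as np, cv2
from bench import arm
from scipy.spatial.transform import Rotation as R
def pix2cam(ci,u,v):
    x=(np.asarray(u,float)-ci['cx'])/ci['fx']; y=(np.asarray(v,float)-ci['cy'])/ci['fy']
    a,b=x.copy(),y.copy()
    for _ in range(20):
        f=1+ci['k1']*(a*a+b*b); a=x/f; b=y/f
    return a,b
def cloud(name):
    im,d=arm.get_image(name); ci=arm.camera_info(name)
    v,u=np.mgrid[0:480,0:640]; a,b=pix2cam(ci,u,v)
    P=np.stack([a*d,b*d,d,np.ones_like(a)],-1)@np.array(ci['extrinsics']).T
    P=P[...,:3]; P[d<=0]=np.nan
    return im,d,P
def proj(name,p):
    ci=arm.camera_info(name); q=np.linalg.inv(np.array(ci['extrinsics']))@np.r_[p,1]
    x,y=q[0]/q[2],q[1]/q[2]; f=1+ci['k1']*(x*x+y*y)
    return ci['cx']+ci['fx']*x*f, ci['cy']+ci['fy']*y*f
E
python3 - <<'E'
from h import *
print(arm.read_state())
for n in('scene','top'):
    im,d,P=cloud(n); cv2.imwrite(f'pics/{n}0.png',im); np.save(f'{n}0.npy',P)
    print(n,np.round(arm.camera_info(n)['extrinsics'],2).tolist())
for q in['filter_head','wrench','mat','crate','cart0','cart1','cart2','cart3','teacup','sugar_jar','milk_jug','nut']:
    print(q,[(np.round(r['position']).tolist(),round(r['score'],2),np.round(P[int(r['position'][1]),int(r['position'][0])]).tolist()) for r in arm.spot_in('top',q)[:4]])
E
```

```text
pics
{'clock': 0.0, 'joints': array([ 1.45357249e+00,  3.85573164e-01,  6.61608899e-03, -4.72579235e-04,
       -1.19394833e+00, -2.58610430e-01]), 'joint_vel': array([-3.45011656e-04, -1.85646937e-05,  6.82260985e-04,  1.15114404e-04,
        1.22185214e-03,  5.03801408e-04]), 'joint_efforts': array([-5.43487090e-05, -3.92287374e+01,  1.88406122e+01,  4.18619245e+00,
       -4.63106480e-03, -1.10375410e-05]), 'position': array([229.17609236, 580.85420218, 230.21163671]), 'ee_rot': array([ 9.82378612e-01, -1.86898644e-01, -1.44582021e-04,  1.06741522e-03]), 'contact_force': array([-0.03844156,  1.29307754, -0.16184596]), 'wrist_torque': array([ 0.04187532,  0.03005656, -0.01220878]), 'grasp_force': 0.0, 'gripper_width': 85.30294838350235}
scene [[0.29, 0.53, -0.8, 1602.96], [0.96, -0.16, 0.23, -326.86], [-0.01, -0.83, -0.55, 743.15], [0.0, 0.0, 0.0, 1.0]]
top [[-0.01, -0.98, 0.18, 412.65], [-1.0, 0.01, -0.02, -24.36], [0.02, -0.18, -0.98, 1129.83], [0.0, 0.0, 0.0, 1.0]]
filter_head [([347.0, 228.0], 0.89, [625.0, -97.0, 59.0]), ([285.0, 325.0], 0.16, [429.0, 32.0, 15.0])]
wrench [([4
[... 489 characters left out ...]
[309.0, 223.0], 0.81, [621.0, -20.0, 128.0]), ([368.0, 223.0], 0.61, [622.0, -135.0, 132.0]), ([156.0, 286.0], 0.49, [507.0, 293.0, 58.0])]
cart2 [([309.0, 223.0], 0.81, [621.0, -20.0, 128.0]), ([368.0, 223.0], 0.61, [622.0, -135.0, 132.0]), ([156.0, 286.0], 0.49, [507.0, 293.0, 58.0])]
cart3 [([309.0, 223.0], 0.81, [621.0, -20.0, 128.0]), ([368.0, 223.0], 0.61, [622.0, -135.0, 132.0]), ([156.0, 286.0], 0.49, [507.0, 293.0, 58.0])]
teacup [([285.0, 328.0], 0.82, [423.0, 32.0, 19.0])]
sugar_jar [([202.0, 157.0], 0.88, [766.0, 200.0, 102.0])]
milk_jug [([376.0, 154.0], 0.68, [802.0, -170.0, 18.0]), ([282.0, 327.0], 0.63, [423.0, 39.0, 14.0])]
nut [([410.0, 220.0], 0.62, [636.0, -225.0, 81.0])]
```

View pics/top0.png

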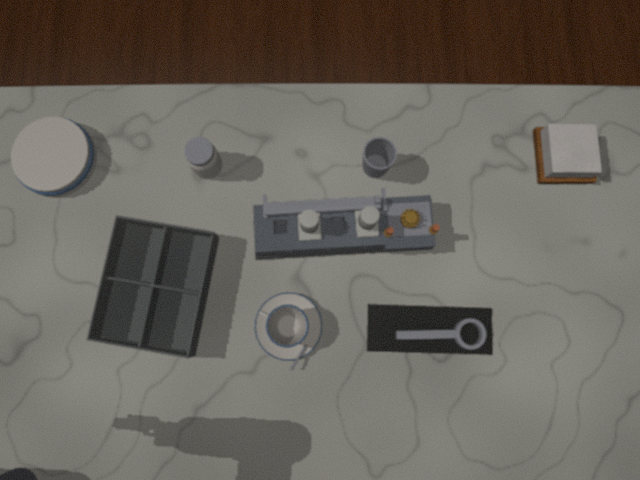

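View pics/scene0.png

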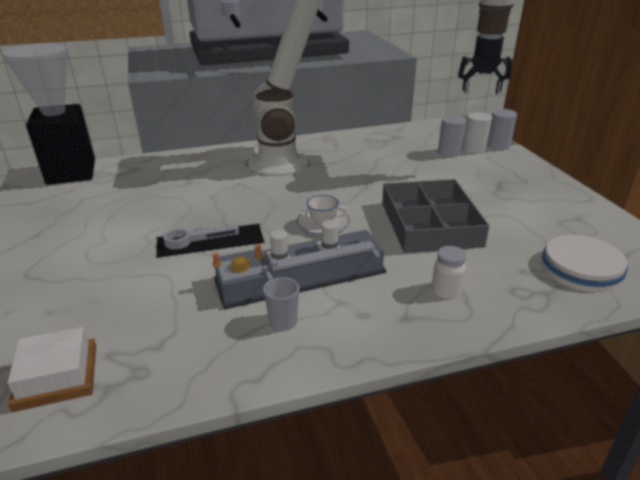

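The top view shows two cartridges at (309,222) and (369,218). The nut is at (410,218), with the pipe stubs at (390,231) and (435,229). The wrench ring is at (470,334) with its handle end at (397,335), the crate is at (155,287), and the cup is in front of the head at (287,326).

```bash
cat > meas.py <<'E'
from h import *
def rect(pts): 
    r=cv2.minAreaRect(pts.astype(np.float32)); return np.round(r[0],1),np.round(r[1],1),round(r[2],2)
def run(P,im,verbose=1):
    X,Y,Z=P[...,0],P[...,1],P[...,2]
    def sel(x0,x1,y0,y1,z0,z1): return (X>x0)&(X<x1)&(Y>y0)&(Y<y1)&(Z>z0)&(Z<z1)
    m=sel(560,690,-290,110,50,66); print('headtop',m.sum(),rect(P[m][:,:2]),np.median(P[m][:,2]))
    m=sel(600,670,-260,-190,74,90); print('nut',m.sum(),np.nanmean(P[m],0).round(1),P[m].min(0).round(),P[m].max(0).round())
    m=sel(560,690,-300,110,122,140)
    n,l,s,c=cv2.connectedComponentsWithStats(m.astype(np.uint8))
    for i in range(1,n):
        if s[i,4]>20: q=P[l==i]; print('cart',s[i,4],cv2.minEnclosingCircle(q[:,:2].astype(np.float32)),np.median(q[:,2]), q.mean(0).round(1))
    m=sel(320,500,-420,-120,15,45)
    q=P[m]; print('wrench',m.sum(),rect(q[:,:2]),np.median(q[:,2]),q.min(0).round(),q.max(0).round())
    m=sel(330,690,120,440,55,75); print('crate',m.sum(),rect(P[m][:,:2]),np.median(P[m][:,2]))
if __name__=='__main__':
    run(np.load('top0.npy'),None)
    P=np.load('top0.npy')
    for (u,v) in [(390,231),(435,229),(410,217),(470,334),(397,335),(368,305),(493,308),(492,353),(367,350)]: print(u,v,P[v,u].round(1))
    im=cv2.imread('pics/top0.png')
    cv2.imwrite('pics/z1.png',cv2.resize(im[180:380,350:510],None,fx=3.5,fy=3.0,interpolation=cv2.INTER_CUBIC))
E
python3 meas.py
```

```text
headtop 5682 (array([635.3, -92.3]), array([111.7, 379. ]), 0.93) 60.57963117470126
nut 169 [ 643.2 -228.6   79.1] [ 624. -247.   74.] [ 662. -209.   84.]
cart 285 ((638.4248046875, -138.65237426757812), 18.87293815612793) 128.23687303938118 [ 637.8 -138.2  128.2]
cart 287 ((632.2586059570312, -19.34299087524414), 19.207197189331055) 128.0731155939676 [631.6 -18.9 128. ]
wrench 946 (array([ 405. , -293.7]), array([188. ,  64.2]), 89.14) 25.464829142821827 [ 372. -388.   15.] [ 436. -200.   35.]
crate 1864 (array([509.5, 302.8]), array([212.5, 261.8]), 79.84) 62.727062336460676
390 231 [ 611.4 -183.7   90.6]
435 229 [ 614.4 -275.3   93. ]
410 217 [ 642.9 -228.1   78.1]
470 334 [ 402.7 -362.9   -0.8]
397 335 [ 403.3 -201.5   22.9]
368 305 [ 467.4 -144.6    1.6]
493 308 [ 457.3 -416.7   -0.9]
492 353 [ 362.  -406.8    4.3]
367 350 [ 372.7 -140.2    0.7]
```

View pics/z1.png

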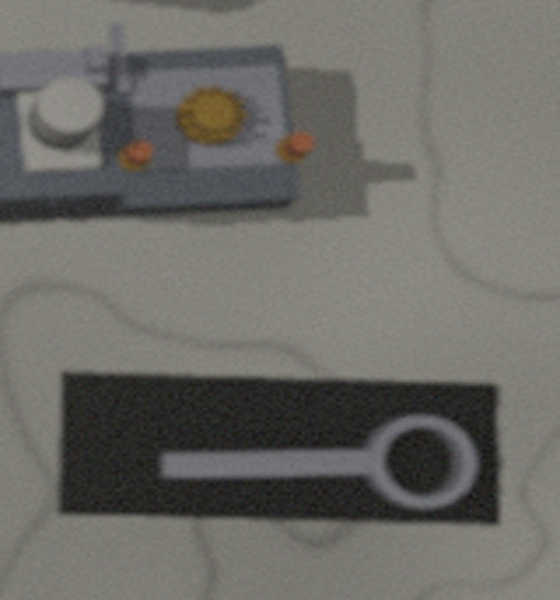

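The crop shows the nut at (211,115), the two stubs at (137,153) and (297,145), and the wrench flat on the mat with its ring at (425,462) and its handle running left to (163,465). Two cartridges 120 mm apart (cart1 and cart3) give a head yaw of about 2.9° and put the nut at about (643,-228.6).

```bash
cat >> h.py <<'E'
def pose():
    s=arm.read_state(); M=R.from_quat(s['ee_rot']).as_matrix()
    return np.array(s['position']),M
def down(psi):
    c,s=np.cos(np.radians(psi)),np.sin(np.radians(psi)); return np.array([[c,s,0],[s,-c,0],[0,0,-1.]])
def plan(wps,start=None):
    """wps: (x,y,z,psi); prints shift/turn fractions for each call, nominal chain"""
    p,M=start or pose(); print('from',p.round(1),'psi',round(np.degrees(np.arctan2(M[1,0],M[0,0])),2))
    for w in wps:
        q=np.array(w[:3],float); N=down(w[3])
        sh=M.T@(q-p)/250; tu=R.from_matrix(M.T@N).as_rotvec()/np.pi
        print(w,'->',[sh.round(3).tolist(),tu.round(3).tolist()],'dist',round(np.linalg.norm(q-p)),'deg',round(np.linalg.norm(tu)*180,1))
        p,M=q,N
def wrench(P,zlo,zhi,box):
    """ring centre & handle yaw from points on the wrench's top"""
    X,Y,Z=P[...,0],P[...,1],P[...,2]
    m=(X>box[0])&(X<box[1])&(Y>box[2])&(Y<box[3])&(Z>zlo)&(Z<zhi)
    q=P[m]; c0=q[:,:2].mean(0)
    w,V=np.linalg.eigh(np.cov((q[:,:2]-c0).T)); a=V[:,1]
    t=(q[:,:2]-c0)@a; n=(q[:,:2]-c0)@V[:,0]
    if np.ptp(n[t>np.percentile(t,80)])>np.ptp(n[t<np.percentile(t,20)]): a=-a; t=-t
    h=(t>t.max()-85)&(t<t.max()-5); r=t<t.min()+63
    from scipy.optimize import least_squares
    qr=q[r][:,:2]
    ring=np.array(cv2.minEnclosingCircle(qr.astype(np.float32))[0])
    hc=q[h][:,:2]
    d=np.median(hc,0)-ring; yaw=np.degrees(np.arctan2(d[1],d[0]))
    f=np.polyfit(t[h],n[h],1)
    print('n',m.sum(),'ring',ring.round(1),'R',round(cv2.minEnclosingCircle(qr.astype(np.float32))[1],1),'yaw(ring->handle)',yaw.round(2),'handle-only yaw',round(np.degrees(np.arctan2(a[1],a[0])+0*f[0]),2),'len',np.ptp(t).round(1),'ztop ring/handle',np.median(q[r][:,2]).round(1),np.median(q[h][:,2]).round(1))
    return ring,yaw
E
python3 - <<'E'
from h import *
P=np.load('top0.npy'); r,y=wrench(P,17,35,(320,500,-420,-120))
g=r+110*np.array([np.cos(np.radians(y)),np.sin(np.radians(y))]); print('grip',g)
ps=y-180
plan([(400,450,230,-21.5),(520,230,230,-21.5),(560,0,230,-21.5),(500,-150,200,-60),(g[0],g[1],150,ps),(g[0],g[1],60,ps)])
E
```

```text
n 925 ring [ 404.  -356.6] R 32.7 yaw(ring->handle) 89.63 handle-only yaw 89.47 len 188.0 ztop ring/handle 26.5 24.7
grip [ 404.71123207 -246.60203514]
from [229.4 581.4 231.3] psi -21.53
(400, 450, 230, -21.5) -> [[0.828, 0.238, 0.005], [-0.0, 0.0, -0.0]] dist 215 deg 0.0
(520, 230, 230, -21.5) -> [[0.769, 0.643, 0.0], [0.0, 0.0, 0.0]] dist 251 deg 0.0
(560, 0, 230, -21.5) -> [[0.486, 0.797, 0.0], [0.0, 0.0, 0.0]] dist 233 deg 0.0
(500, -150, 200, -60) -> [[-0.003, 0.646, 0.12], [0.0, 0.0, 0.214]] dist 164 deg 38.5
(np.float64(404.71123207238196), np.float64(-246.60203514084935), 150, np.float64(-90.36834837116805)) -> [[0.144, 0.523, 0.2], [0.0, 0.0, 0.169]] dist 145 deg 30.4
(np.float64(404.71123207238196), np.float64(-246.60203514084935), 60, np.float64(-90.36834837116805)) -> [[0.0, 0.0, 0.36], [0.0, 0.0, 0.0]] dist 90 deg 0.0
```

arm_command --rows '[[[0.828,0.238,0],[0,0,0]],[[0.828,0.238,0],[0,0,0]],[[0.828,0.238,0],[0,0,0]],[[0.828,0.238,0],[0,0,0]],[[0.828,0.238,0],[0,0,0]]]' --grip 0.7

```text
clock: 1.2
position: [402.8, 447.3, 231.5]
ee_rot: [0.982, -0.189, 0.0, 0.0]
contact_force: [-0.4, 0.8, 0.0]
gripper_width: 59.9
grasp_force: 0.0
```

arm_command --rows '[[[0.76,0.63,0],[0,0,0]],[[0.76,0.63,0],[0,0,0]],[[0.76,0.63,0],[0,0,0]],[[0.76,0.63,0],[0,0,0]],[[0.76,0.63,0],[0,0,0]]]'

```text
clock: 1.7
position: [519.6, 232.4, 231.6]
ee_rot: [0.982, -0.187, 0.0, -0.0]
contact_force: [0.7, -0.1, 0.1]
gripper_width: 59.9
grasp_force: 0.0
```

arm_command --rows '[[[0.486,0.797,0],[0,0,0]],[[0.486,0.797,0],[0,0,0]],[[0.486,0.797,0],[0,0,0]],[[0.486,0.797,0],[0,0,0]],[[0.486,0.797,0],[0,0,0]]]'

```text
clock: 2.2
position: [559.0, 1.5, 231.5]
ee_rot: [0.982, -0.187, 0.0, -0.0]
contact_force: [-0.6, -0.1, -1.0]
gripper_width: 59.7
grasp_force: 0.0
```

arm_command --rows '[[[0,0.646,0.12],[0,0,0.214]],[[0,0.646,0.12],[0,0,0.214]],[[0,0.646,0.12],[0,0,0.214]],[[0,0.646,0.12],[0,0,0.214]],[[0,0.646,0.12],[0,0,0.214]]]'

```text
clock: 2.7
position: [498.3, -148.1, 200.9]
ee_rot: [0.864, -0.504, -0.001, 0.0]
contact_force: [-0.6, 0.0, -0.4]
gripper_width: 60.0
grasp_force: 0.0
```

Run:
```python
from h import *
im,d,P=cloud('top'); cv2.imwrite('pics/t2.png',im)
r,y=wrench(P,17,35,(320,500,-420,-120)); ps=y-180
g=r+110*np.array([np.cos(np.radians(y)),np.sin(np.radians(y))]); print('grip',g,'joints',np.degrees(arm.read_state()['joints']).round(1))
plan([(g[0],g[1],110,ps),(g[0],g[1],7,ps)])
```

```text
n 930 ring [ 404.  -356.8] R 32.8 yaw(ring->handle) 89.65 handle-only yaw 89.46 len 188.0 ztop ring/handle 26.4 24.9
grip [ 404.63908067 -246.75256641] joints [  1.4  13.3 -16.7  -0.  -59.9  28.1]
from [ 499.1 -147.3  201.2] psi -60.46
(np.float64(404.6390806684315), np.float64(-246.75256640536853), 110, np.float64(-90.3469800280141)) -> [[0.16, 0.525, 0.365], [0.0, 0.0, 0.166]] dist 165 deg 29.9
(np.float64(404.6390806684315), np.float64(-246.75256640536853), 7, np.float64(-90.3469800280141)) -> [[0.0, 0.0, 0.412], [0.0, 0.0, 0.0]] dist 103 deg 0.0
```

arm_command --rows '[[[0.16,0.525,0.365],[0,0,0.166]],[[0.16,0.525,0.365],[0,0,0.166]],[[0.16,0.525,0.365],[0,0,0.166]],[[0.16,0.525,0.365],[0,0,0.166]],[[0.16,0.525,0.365],[0,0,0.166]]]'

```text
clock: 3.25
position: [403.9, -246.9, 108.7]
ee_rot: [-0.707, 0.707, 0.002, -0.001]
contact_force: [0.8, 0.1, 0.2]
gripper_width: 59.8
grasp_force: 0.0
```

arm_command --rows '[[[0,0,0],[0,0,0]],[[0,0,0.15],[0,0,0]],[[0,0,0.25],[0,0,0]],[[0,0,0.3],[0,0,0]],[[0,0,0.3],[0,0,0]]]'

```text
clock: 3.75
position: [406.6, -245.6, 34.2]
ee_rot: [0.709, -0.706, -0.001, 0.0]
contact_force: [-0.5, -0.4, 1.0]
gripper_width: 59.5
grasp_force: 0.0
```

Run:
```python
from h import *
plan([(404.6,-246.8,8,-90.35)])
```

```text
from [ 406.6 -245.6   34.2] psi -89.74
(404.6, -246.8, 8, -90.35) -> [[0.005, 0.008, 0.105], [0.001, 0.0, 0.003]] dist 26 deg 0.6
```

arm_command --rows '[[[0.003,0.005,0.05],[0,0,0.002]],[[0.003,0.005,0.1],[0,0,0.002]],[[0.003,0.005,0.1],[0,0,0.002]]]'

```text
clock: 4.05
position: [405.6, -246.8, 10.3]
ee_rot: [-0.706, 0.708, -0.0, 0.0]
contact_force: [-0.0, 0.1, 1.1]
gripper_width: 59.8
grasp_force: 0.0
```

arm_command --rows '[[[0,0,0],[0,0,0]],[[0,0,0],[0,0,0]],[[0,0,0],[0,0,0]],[[0,0,0],[0,0,0]],[[0,0,0],[0,0,0]]]' --grip 0

```text
clock: 4.55
position: [405.3, -247.3, 11.2]
ee_rot: [-0.705, 0.709, -0.001, 0.0]
contact_force: [-0.3, 1.8, 4.2]
gripper_width: 16.5
grasp_force: 60.5
```

arm_command --rows '[[[0,0,0],[0,0,0]],[[0,0,0],[0,0,0]],[[0,0,0],[0,0,0]]]'

```text
clock: 4.85
position: [405.3, -247.4, 11.3]
ee_rot: [-0.705, 0.709, -0.001, 0.0]
contact_force: [-0.5, 1.5, 4.5]
gripper_width: 16.4
grasp_force: 60.5
```

arm_command --rows '[[[0,0,-0.04],[0,0,0]],[[0,0,-0.12],[0,0,0]],[[0,0,-0.25],[0,0,0]],[[0,0,-0.4],[0,0,0]],[[0,0,-0.45],[0,0,0]]]'

```text
clock: 5.35
position: [406.3, -247.9, 126.7]
ee_rot: [-0.706, 0.709, -0.003, 0.002]
contact_force: [1.5, -0.2, -3.4]
gripper_width: 16.5
grasp_force: 59.6
```

Run:
```python
from h import *
nut=np.array([643.1,-228.6]); hy=182.9
p,M=pose(); print(p,arm.read_state()['gripper_width'],arm.read_state()['grasp_force'])
im,d,P=cloud('top'); wrench(P,90,170,(330,480,-420,-170))
g=nut+110*np.array([np.cos(np.radians(hy)),np.sin(np.radians(hy))])
plan([(p[0],p[1],125,-60),(440,-250,125,-25),(g[0],g[1],125,2.9)])
```

```text
[ 406.33001848 -247.85681363  126.71827317] 16.464588571538727 59.58342969417572h.py:37: RuntimeWarning: Mean of empty slice.
  q=P[m]; c0=q[:,:2].mean(0)
  ret = um.true_divide(
  avg = a.mean(axis, **keepdims_kw)
h.py:38: RuntimeWarning: Degrees of freedom <= 0 for slice
  w,V=np.linalg.eigh(np.cov((q[:,:2]-c0).T)); a=V[:,1]
  c *= np.true_divide(1, fact)
  c *= np.true_divide(1, fact)
Traceback (most recent call last):
  File "h.py", line 40, in wrench
    if np.ptp(n[t>np.percentile(t,80)])>np.ptp(n[t<np.percentile(t,20)]): a=-a; t=-t
                  ~~~~~~~~~~~~~^^^^^^
IndexError: index -1 is out of bounds for axis 0 with size 0
```

Run:
```python
from h import *
im,d,P=cloud('top'); im2,_,P2=cloud('scene'); cv2.imwrite('pics/t3.png',np.hstack([cv2.resize(im,(400,300)),cv2.resize(im2,(400,300))]))
Z=P2[...,2];X=P2[...,0];Y=P2[...,1]
m=(X>330)&(X<480)&(Y>-420)&(Y<-170)&(Z>60)&(Z<300); print(m.sum(), P2[m].min(0),P2[m].max(0))
```

```text
2187 [ 373.83095467 -387.19597622  116.02900572] [ 473.37956356 -200.99753447  299.80017739]
```

View pics/t3.png

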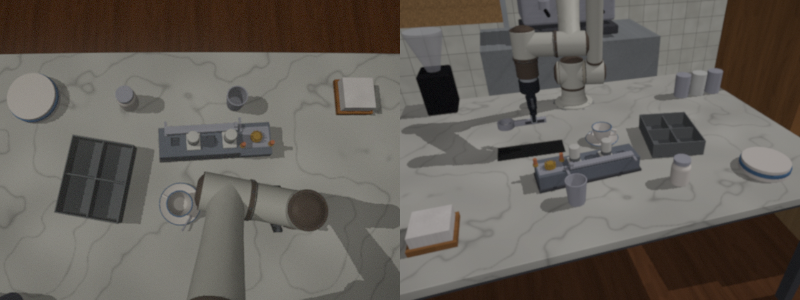

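The left half (top view) shows the forearm hiding the wrench. The right half (scene view) shows the wrench held level above the mat, with its ring at about (507,126). Next I move it over the nut.

Run:
```python
from h import *
nut=np.array([643.1,-228.6]); hy=182.9
p,M=pose(); g=nut+110*np.array([np.cos(np.radians(hy)),np.sin(np.radians(hy))])
plan([(p[0],p[1],125,-60),(440,-250,125,-25),(g[0],g[1],125,2.9)])
```

```text
from [ 404.5 -247.1  123.4] psi -90.33
(np.float64(404.534681300703), np.float64(-247.1364995920901), 125, -60) -> [[-0.0, -0.0, -0.006], [-0.001, -0.0, -0.168]] dist 2 deg 30.3
(440, -250, 125, -25) -> [[0.081, -0.117, 0.0], [0.0, 0.0, -0.194]] dist 36 deg 35.0
(np.float64(533.2408707097395), np.float64(-234.16522340843844), 125, 2.9) -> [[0.311, -0.215, 0.0], [0.0, 0.0, -0.155]] dist 95 deg 27.9
```

arm_command --rows '[[[0,0,0],[0,0,-0.168]],[[0,0,0],[0,0,-0.168]],[[0,0,0],[0,0,-0.168]],[[0,0,0],[0,0,-0.168]],[[0,0,0],[0,0,-0.168]]]'

```text
clock: 6.0
position: [403.2, -246.9, 120.9]
ee_rot: [0.866, -0.501, -0.002, 0.0]
contact_force: [-0.8, 0.3, -2.8]
gripper_width: 16.5
grasp_force: 59.6
```

arm_command --rows '[[[0.08,-0.117,0],[0,0,-0.194]],[[0.08,-0.117,0],[0,0,-0.194]],[[0.08,-0.117,0],[0,0,-0.194]],[[0.08,-0.117,0],[0,0,-0.194]],[[0.08,-0.117,0],[0,0,-0.194]]]'

```text
clock: 6.5
position: [439.0, -249.7, 121.3]
ee_rot: [0.976, -0.218, -0.002, -0.0]
contact_force: [0.5, 0.1, -2.3]
gripper_width: 16.5
grasp_force: 59.6
```

arm_command --rows '[[[0.31,-0.215,0],[0,0,-0.155]],[[0.31,-0.215,0],[0,0,-0.155]],[[0.31,-0.215,0],[0,0,-0.155]],[[0.31,-0.215,0],[0,0,-0.155]],[[0.31,-0.215,0],[0,0,-0.155]]]'

```text
clock: 7.0
position: [532.3, -234.0, 121.3]
ee_rot: [1.0, 0.022, -0.001, -0.0]
contact_force: [0.0, -0.5, -2.8]
gripper_width: 16.7
grasp_force: 59.6
```

Run:
```python
from h import *
s=arm.read_state(); print(pose()[0],s['gripper_width'],np.degrees(s['joints']).round(1))
for n in('top','scene'):
    im,d,P=cloud(n); np.save(n+'4.npy',P)
    if n=='top': cv2.imwrite('pics/t4.png',cv2.resize(im[120:320,330:530],(600,600)))
    X,Y,Z=P[...,0],P[...,1],P[...,2]
    m=(X>590)&(X<700)&(Y>-300)&(Y<-175)&(Z>105)&(Z<165); q=P[m]
    print(n,m.sum(),q.min(0).round(1),q.max(0).round(1),cv2.minEnclosingCircle(q[:,:2].astype(np.float32)),np.median(q[:,2]))
    A=np.c_[q[:,:2],np.ones(len(q))]; print('plane',np.linalg.lstsq(A,q[:,2],rcond=None)[0][:2])
```

```text
[ 532.33376541 -233.99149807  121.27059134] 16.69331707769052 [ -7.8  23.7 -14.2  -0.  -52.3 100.3]
top 191 [ 649.6 -260.8  114.3] [ 673.1 -204.2  141.3] ((653.9541625976562, -232.5196533203125), 28.635953903198242) 135.4105167972017
plane [-0.01146516  0.02621068]
scene 651 [ 590.9 -262.8  110.9] [ 674.5 -199.4  141.2] ((632.9903564453125, -231.0614471435547), 42.09408950805664) 130.29920392657266
plane [-0.05429906  0.0035229 ]
```

View pics/t4.png

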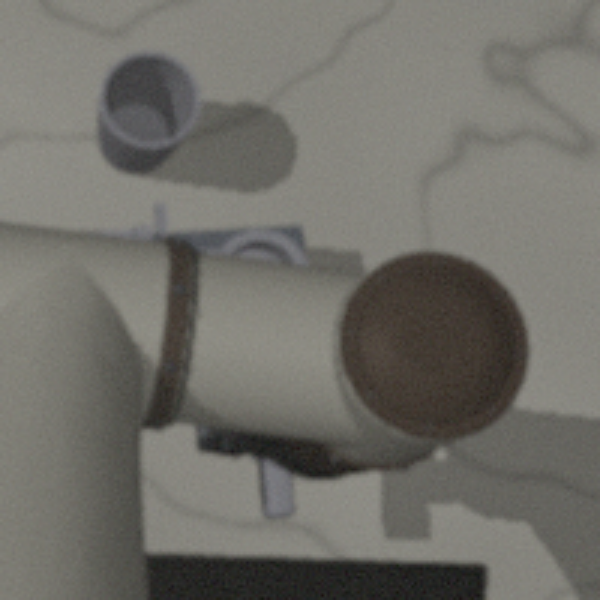

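The crop shows the forearm hiding most of the wrench: only the ring's back arc at (265,245) and the handle end at (277,490) show. I'll fit the ring from both cameras and compare it with the nut in the same camera.

Run:
```python
from h import *
from scipy.optimize import least_squares
def mid(P,b):
    X,Y,Z=P[...,0],P[...,1],P[...,2]
    m=(X>b[0])&(X<b[1])&(Y>b[2])&(Y<b[3])&(Z>b[4])&(Z<b[5]); return P[m]
for n in('top','scene'):
    P0=np.load(n+'0.npy');P=np.load(n+'4.npy')
    q=mid(P0,(600,690,-262,-195,76,90)); print(n,'nut',len(q),cv2.minEnclosingCircle(q[:,:2].astype(np.float32)),q[:,2].mean())
    q=mid(P0,(560,700,-270,20,118,140)); 
    for s in(q[:,1]<-80,q[:,1]>-80): print('  cart',cv2.minEnclosingCircle(q[s][:,:2].astype(np.float32)))
    q=mid(P,(600,700,-300,-175,128,150))[:,:2]
    # annulus fit: radial residual outside [23,32.5]
    def f(c):
        r=np.hypot(*(q-c).T); return np.maximum(0,r-32.0)+np.maximum(0,23.5-r)*(q[:,0]>625)
    best=min((least_squares(lambda c:f(c),[x0,y0]) for x0 in(635,642,648) for y0 in(-236,-231,-226)),key=lambda r:r.cost)
    print('  ring',len(q),best.x.round(1),best.cost)
    h=mid(P,(470,515,-300,-175,115,150)); print('  handle end',len(h),h.min(0).round(1) if len(h) else '',h.max(0).round(1) if len(h) else '',h.mean(0).round(1) if len(h) else '')
```

```text
top nut 156 ((643.2962036132812, -229.0597381591797), 19.860794067382812) 79.44168724485912
  cart ((638.3521728515625, -138.66571044921875), 18.903444290161133)
  cart ((632.2586059570312, -19.34299087524414), 19.207197189331055)
  ring 157 [ 641.7 -230.2] 0.5032314388075356
  handle end 178 [ 485.  -245.3  115.3] [ 515.  -226.1  140.2] [ 499.8 -234.4  133.5]
scene nut 115 ((642.4373779296875, -228.1090545654297), 20.89569091796875) 79.09130663079182
  cart ((639.3004150390625, -138.81639099121094), 19.30472755432129)
  cart ((632.7891235351562, -20.774974822998047), 21.27640151977539)
  ring 357 [ 639.3 -231. ] 223.4869060643746
  handle end 34 [ 488.  -240.   132.2] [ 514.8 -227.8  137.9] [ 501.4 -233.7  135.5]
```

arm_command --rows '[[[0.007,-0.008,0.05],[0,0,0]],[[0.007,-0.008,0.1],[0,0,0]],[[0.007,-0.008,0.1],[0,0,0]]]'

```text
clock: 7.4
position: [532.4, -231.6, 94.6]
ee_rot: [1.0, 0.023, -0.003, -0.001]
contact_force: [-0.5, -0.1, -2.0]
gripper_width: 16.1
grasp_force: 59.6
```

arm_command --rows '[[[0,0,0.02],[0,0,0]],[[0,0,0.03],[0,0,0]],[[0,0,0.04],[0,0,0]],[[0,0,0.05],[0,0,0]],[[0,0,0.06],[0,0,0]]]'

```text
clock: 7.9
position: [534.7, -232.2, 82.6]
ee_rot: [1.0, 0.024, 0.0, 0.0]
contact_force: [0.3, 0.1, -2.2]
gripper_width: 16.2
grasp_force: 59.6
```

Run:
```python
from h import *
s=arm.read_state(); p,M=pose(); print(p,R.from_matrix(M).as_euler('ZYX',degrees=True),s['contact_force'],s['wrist_torque'],s['gripper_width'])
im,d,P=cloud('scene'); X,Y,Z=P[...,0],P[...,1],P[...,2]
m=(X>600)&(X<700)&(Y>-300)&(Y<-175)&(Z>85)&(Z<125); q=P[m]; print(m.sum(),q.min(0).round(1),q.max(0).round(1),np.percentile(q[:,2],[50,90]))
im,d,P=cloud('top'); X,Y,Z=P[...,0],P[...,1],P[...,2]
m=(X>600)&(X<700)&(Y>-300)&(Y<-175)&(Z>85)&(Z<125); q=P[m]; print(m.sum(),q.min(0).round(1),q.max(0).round(1),np.percentile(q[:,2],[50,90]))
```

```text
[ 534.72769008 -232.234166     82.58217348] [ 2.76452881e+00 -2.73349891e-02  1.79993433e+02] [ 0.29752053  0.14030933 -2.19160209] [-0.02144746  0.21570632  0.00699497] 16.213974139882154
498 [ 600.3 -284.    85. ] [ 677.3 -176.8  101.4] [94.18554718 98.44881494]
177 [ 646.6 -259.7   85.2] [ 675.2 -198.7  102.3] [96.54555972 98.87491432]
```

arm_command --rows '[[[0,0,0.01],[0,0,0]],[[0,0,0.02],[0,0,0]],[[0,0,0.03],[0,0,0]],[[0,0,0.034],[0,0,0]]]'

```text
clock: 8.4
position: [535.1, -232.4, 74.7]
ee_rot: [1.0, 0.024, 0.001, 0.0]
contact_force: [-3.0, 0.2, 3.7]
gripper_width: 16.5
grasp_force: 60.3
```

arm_command --rows '[[[0.001,-0.03,0],[0,0,0.022]],[[0.004,-0.061,0.005],[0,0,0.044]],[[0.004,-0.061,0.01],[0,0,0.044]],[[0.001,-0.03,0.014],[0,0,0.022]],[[0,0,0.018],[0,0,0]]]'

```text
clock: 8.9
position: [533.6, -231.6, 68.9]
ee_rot: [1.0, 0.027, -0.001, -0.001]
contact_force: [-1.6, 5.2, -1.3]
gripper_width: 16.2
grasp_force: 59.9
```

Run:
```python
from h import *
s=arm.read_state(); p,M=pose(); print(p,R.from_matrix(M).as_euler('ZYX',degrees=True),s['contact_force'],s['wrist_torque'],s['gripper_width'])
for n in('scene','top'):
    im,d,P=cloud(n); X,Y,Z=P[...,0],P[...,1],P[...,2]
    m=(X>610)&(X<700)&(Y>-265)&(Y<-190)&(Z>76)&(Z<105)&(np.hypot(X-643,Y+229)<33)&(np.hypot(X-643,Y+229)>23); q=P[m]; print(m.sum(),q.min(0).round(1),q.max(0).round(1),np.percentile(q[:,2],[50,80,95]))
```

```text
[ 533.60455974 -231.59808847   68.86602583] [ 3.10685601e+00  1.44532375e-01 -1.79918197e+02] [-1.63735105  5.24475977 -1.31777635] [1.4445426  0.46591936 0.41664868] 16.179938627109834
282 [ 610.2 -258.3   76. ] [ 675.8 -196.1   87.8] [83.30245771 85.11575806 86.24017805]
135 [ 645.4 -256.9   76.7] [ 673.9 -198.3   92. ] [84.67218629 86.11165939 87.82955378]
```

arm_command --rows '[[[0.004,0.061,0],[0,0,-0.044]],[[0.017,0.121,0],[0,0,-0.089]],[[0.038,0.178,0],[0,0,-0.133]],[[0.067,0.232,0],[0,0,-0.178]],[[0.103,0.281,0],[0,0,-0.222]]]'

```text
clock: 9.5
position: [559.5, -300.6, 68.3]
ee_rot: [0.93, 0.367, -0.004, -0.003]
contact_force: [-7.9, 4.2, 1.1]
gripper_width: 16.4
grasp_force: 60.2
```

```bash
cat > chk.py <<'E'
from h import *
s=arm.read_state(); p,M=pose(); ps=np.degrees(np.arctan2(M[1,0],M[0,0]))
n=np.array([643.2,-228.8]); v=p[:2]-n
print(s['clock'],p.round(1),'psi',ps.round(2),'az of TCP from nut-182.9:',((np.degrees(np.arctan2(v[1],v[0]))-182.9+180)%360-180).round(2),'r',np.hypot(*v).round(1),'F',s['contact_force'].round(1),'T',s['wrist_torque'].round(2),s['gripper_width'].round(1),'q6',np.degrees(s['joints'][5]).round(1))
E
cat > bar.py <<'E'
from h import *
# locking bar top: z 66..80 behind the sockets, in head frame
def bar(P):
    th=np.radians(2.9); o=np.array([632.26+75*np.sin(th)*1,-19.34-75*np.cos(th)])  # head origin from cart1 (y=+75)
    X,Y=P[...,0]-o[0],P[...,1]-o[1]; hx=X*np.cos(th)+Y*np.sin(th); hy=-X*np.sin(th)+Y*np.cos(th); Z=P[...,2]
    m=(hy>-60)&(hy<160)&(Z>70)&(Z<82)&(hx>15)&(hx<90)
    for a,b in((100,130),(35,60),(-10,0)):
        k=m&(hy>a)&(hy<b); print((a,b),k.sum(), np.percentile(hx[k],[5,50,95]).round(1) if k.sum()>5 else '', end=' | ')
    print()
if __name__=='__main__':
    for n in('top','scene'):
        print(n); bar(np.load(n+'0.npy')); bar(cloud(n)[2])
E
python3 chk.py; python3 bar.py
```

```text
top
(100, 130) 179 [24.3 36.3 47.9] | (35, 60) 154 [24.1 36.5 48.6] | (-10, 0) 61 [24.1 35.1 48.2] | 
(100, 130) 180 [26.8 38.9 50.8] | (35, 60) 153 [27.3 38.5 50.9] | (-10, 0) 40 [28.9 43.2 51.8] | 
scene
(100, 130) 118 [23.8 40.  49.3] | (35, 60) 100 [24.5 40.1 49. ] | (-10, 0) 40 [24.5 40.4 48.9] | 
(100, 130) 118 [27.1 43.1 52.6] | (35, 60) 100 [26.3 43.5 52.1] | (-10, 0) 41 [27.7 45.  52.1] | Traceback (most recent call last):
  File "chk.py", line 4, in <module>
    print(s['clock'],p.round(1),'psi',ps.round(2),'az of TCP from nut-182.9:',((np.degrees(np.arctan2(v[1],v[0]))-182.9+180)%360-180).round(2),'r',np.hypot(*v).round(1),'F',s['contact_force'].round(1),'T',s['wrist_torque'].round(2),s['gripper_width'].round(1),'q6',np.degrees(s['joints'][5]).round(1))
                                                                                                                                                                                                                                        ^^^^^^^^^^^^^^^^^^^^^^^^
AttributeError: 'float' object has no attribute 'round'
```

arm_command --rows '[[[0.004,-0.061,0],[0,0,0.044]],[[0.017,-0.121,0],[0,0,0.089]],[[0.038,-0.178,0],[0,0,0.133]],[[0.067,-0.232,0],[0,0,0.178]],[[0.103,-0.281,0],[0,0,0.222]]]'

```text
clock: 10.1
position: [535.7, -232.5, 69.9]
ee_rot: [1.0, 0.02, 0.001, 0.001]
contact_force: [1.6, -3.3, -2.5]
gripper_width: 16.0
grasp_force: 64.2
```

arm_command --rows '[[[0.004,-0.061,0],[0,0,0.044]],[[0.017,-0.121,0],[0,0,0.089]],[[0.038,-0.178,0],[0,0,0.133]],[[0.067,-0.232,0],[0,0,0.178]],[[0.103,-0.281,0],[0,0,0.222]]]'

```text
clock: 10.6
position: [556.6, -160.2, 69.1]
ee_rot: [0.947, -0.323, -0.001, 0.0]
contact_force: [0.2, -1.3, -2.6]
gripper_width: 16.4
grasp_force: 64.1
```

```bash
sed -i "s/s\['gripper_width'\].round(1)/round(s['gripper_width'],1)/" chk.py; python3 chk.py; python3 bar.py | tail -1
```

```text
10.6 [ 556.6 -160.2   69.1] psi -37.64 az of TCP from nut-182.9: -41.26 r 110.5 F [ 0.2 -1.3 -2.6] T [-0.15  0.2  -0.06] 16.4 q6 52.4
(100, 130) 115 [27.1 42.4 51.5] | (35, 60) 103 [27.7 44.8 52.7] | (-10, 0) 42 [28.2 42.9 52.8] |
```

arm_command --rows '[[[0.004,0.061,0],[0,0,-0.044]],[[0.017,0.121,0],[0,0,-0.089]],[[0.038,0.178,0],[0,0,-0.133]],[[0.067,0.232,0],[0,0,-0.178]],[[0.103,0.281,0],[0,0,-0.222]]]'

```text
clock: 11.2
position: [532.9, -231.6, 68.8]
ee_rot: [1.0, 0.029, -0.002, -0.001]
contact_force: [-2.7, 7.0, -1.8]
gripper_width: 16.1
grasp_force: 64.4
```

arm_command --rows '[[[0.004,0.061,0],[0,0,-0.044]],[[0.017,0.121,0],[0,0,-0.089]],[[0.038,0.178,0],[0,0,-0.133]],[[0.067,0.232,0],[0,0,-0.178]],[[0.103,0.281,0],[0,0,-0.222]]]'

```text
clock: 11.7
position: [560.6, -301.0, 68.4]
ee_rot: [0.93, 0.368, -0.003, -0.003]
contact_force: [-4.3, 5.6, -1.1]
gripper_width: 16.4
grasp_force: 64.5
```

```bash
python3 chk.py; python3 bar.py
```

```text
11.7 [ 560.6 -301.    68.4] psi 43.21 az of TCP from nut-182.9: 38.26 r 109.7 F [-4.3  5.6 -1.1] T [1.33 1.34 0.39] 16.4 q6 147.0
top
(100, 130) 179 [24.3 36.3 47.9] | (35, 60) 154 [24.1 36.5 48.6] | (-10, 0) 61 [24.1 35.1 48.2] | 
(100, 130) 190 [32.4 44.4 56.4] | (35, 60) 152 [32.5 44.3 56.7] | (-10, 0) 48 [32.6 47.2 56. ] | 
scene
(100, 130) 118 [23.8 40.  49.3] | (35, 60) 100 [24.5 40.1 49. ] | (-10, 0) 40 [24.5 40.4 48.9] | 
(100, 130) 115 [33.  48.  57.3] | (35, 60) 104 [32.6 48.4 57.1] | (-10, 0) 46 [32.9 49.5 56.4] |
```

arm_command --rows '[[[0.004,-0.061,0],[0,0,0.044]],[[0.017,-0.121,0],[0,0,0.089]],[[0.038,-0.178,0],[0,0,0.133]],[[0.067,-0.232,0],[0,0,0.178]],[[0.103,-0.281,0],[0,0,0.222]]]'

```text
clock: 12.3
position: [536.6, -232.8, 70.2]
ee_rot: [1.0, 0.021, 0.002, 0.001]
contact_force: [2.8, -3.7, -2.7]
gripper_width: 15.9
grasp_force: 64.2
```

arm_command --rows '[[[0.004,-0.061,0],[0,0,0.044]],[[0.017,-0.121,0],[0,0,0.089]],[[0.038,-0.178,0],[0,0,0.133]],[[0.067,-0.232,0],[0,0,0.178]],[[0.103,-0.281,0],[0,0,0.222]]]'

```text
clock: 12.8
position: [557.1, -160.6, 69.3]
ee_rot: [0.947, -0.322, -0.0, 0.0]
contact_force: [-0.3, -2.6, -2.1]
gripper_width: 16.3
grasp_force: 64.1
```

arm_command --rows '[[[0.004,0.061,0],[0,0,-0.044]],[[0.017,0.121,0],[0,0,-0.089]],[[0.038,0.178,0],[0,0,-0.133]],[[0.067,0.232,0],[0,0,-0.178]],[[0.103,0.281,0],[0,0,-0.222]]]'

```text
clock: 13.3
position: [533.3, -231.3, 68.8]
ee_rot: [1.0, 0.028, -0.002, -0.001]
contact_force: [-3.4, 7.5, -1.2]
gripper_width: 16.0
grasp_force: 64.5
```

arm_command --rows '[[[0.004,0.061,0],[0,0,-0.044]],[[0.017,0.121,0],[0,0,-0.089]],[[0.038,0.178,0],[0,0,-0.133]],[[0.067,0.232,0],[0,0,-0.178]],[[0.103,0.281,0],[0,0,-0.222]]]'

```text
clock: 13.8
position: [560.9, -300.6, 68.4]
ee_rot: [0.93, 0.367, -0.004, -0.003]
contact_force: [-6.1, 4.7, 0.5]
gripper_width: 16.1
grasp_force: 64.6
```

```bash
python3 chk.py; python3 bar.py
```

```text
13.8 [ 560.9 -300.6   68.4] psi 43.12 az of TCP from nut-182.9: 38.23 r 109.2 F [-6.1  4.7  0.5] T [1.35 1.66 0.49] 16.1 q6 146.8
top
(100, 130) 179 [24.3 36.3 47.9] | (35, 60) 154 [24.1 36.5 48.6] | (-10, 0) 61 [24.1 35.1 48.2] | 
(100, 130) 189 [37.6 48.9 61.1] | (35, 60) 152 [37.7 48.9 61.4] | (-10, 0) 54 [38.9 51.7 62.3] | 
scene
(100, 130) 118 [23.8 40.  49.3] | (35, 60) 100 [24.5 40.1 49. ] | (-10, 0) 40 [24.5 40.4 48.9] | 
(100, 130) 119 [38.  53.9 62.7] | (35, 60) 101 [38.4 53.5 63.2] | (-10, 0) 44 [37.7 52.7 62.8] |
```

arm_command --rows '[[[0.004,-0.061,0],[0,0,0.044]],[[0.017,-0.121,0],[0,0,0.089]],[[0.038,-0.178,0],[0,0,0.133]],[[0.067,-0.232,0],[0,0,0.178]],[[0.103,-0.281,0],[0,0,0.222]]]'

```text
clock: 14.4
position: [537.7, -232.8, 70.3]
ee_rot: [1.0, 0.02, 0.003, 0.001]
contact_force: [2.4, -4.7, -2.9]
gripper_width: 16.2
grasp_force: 64.1
```

arm_command --rows '[[[0.004,-0.061,0],[0,0,0.044]],[[0.017,-0.121,0],[0,0,0.089]],[[0.038,-0.178,0],[0,0,0.133]],[[0.067,-0.232,0],[0,0,0.178]],[[0.103,-0.281,0],[0,0,0.222]]]'

```text
clock: 14.9
position: [558.0, -160.6, 69.4]
ee_rot: [0.947, -0.322, -0.0, 0.0]
contact_force: [0.0, -3.7, -3.4]
gripper_width: 15.8
grasp_force: 64.1
```

arm_command --rows '[[[0.004,0.061,0],[0,0,-0.044]],[[0.017,0.121,0],[0,0,-0.089]],[[0.038,0.178,0],[0,0,-0.133]],[[0.067,0.232,0],[0,0,-0.178]],[[0.103,0.281,0],[0,0,-0.222]]]'

```text
clock: 15.4
position: [533.2, -231.1, 68.5]
ee_rot: [1.0, 0.027, -0.003, -0.001]
contact_force: [-4.4, 7.2, -1.2]
gripper_width: 16.1
grasp_force: 64.5
```

arm_command --rows '[[[0.004,0.061,0],[0,0,-0.044]],[[0.017,0.121,0],[0,0,-0.089]],[[0.038,0.178,0],[0,0,-0.133]],[[0.067,0.232,0],[0,0,-0.178]],[[0.103,0.281,0],[0,0,-0.222]]]'

```text
clock: 15.9
position: [560.9, -300.6, 68.2]
ee_rot: [0.93, 0.367, -0.004, -0.003]
contact_force: [-7.4, 4.0, 0.5]
gripper_width: 16.2
grasp_force: 64.7
```

```bash
python3 chk.py; python3 bar.py
```

```text
15.9 [ 560.9 -300.6   68.2] psi 43.05 az of TCP from nut-182.9: 38.2 r 109.3 F [-7.4  4.   0.5] T [1.14 2.08 0.54] 16.2 q6 146.8
top
(100, 130) 179 [24.3 36.3 47.9] | (35, 60) 154 [24.1 36.5 48.6] | (-10, 0) 61 [24.1 35.1 48.2] | 
(100, 130) 183 [43.  54.7 67.2] | (35, 60) 152 [42.9 54.9 67.7] | (-10, 0) 56 [43.2 54.3 67.2] | 
scene
(100, 130) 118 [23.8 40.  49.3] | (35, 60) 100 [24.5 40.1 49. ] | (-10, 0) 40 [24.5 40.4 48.9] | 
(100, 130) 117 [43.5 58.9 68.4] | (35, 60) 105 [43.8 58.4 68.1] | (-10, 0) 44 [42.3 57.3 68.1] |
```

arm_command --rows '[[[0.004,-0.061,0],[0,0,0.044]],[[0.017,-0.121,0],[0,0,0.089]],[[0.038,-0.178,0],[0,0,0.133]],[[0.067,-0.232,0],[0,0,0.178]],[[0.103,-0.281,0],[0,0,0.222]]]'

```text
clock: 16.5
position: [538.2, -232.8, 70.3]
ee_rot: [1.0, 0.02, 0.002, 0.001]
contact_force: [1.6, -5.6, -3.7]
gripper_width: 16.3
grasp_force: 64.2
```

arm_command --rows '[[[0.004,-0.061,0],[0,0,0.044]],[[0.017,-0.121,0],[0,0,0.089]],[[0.038,-0.178,0],[0,0,0.133]],[[0.067,-0.232,0],[0,0,0.178]],[[0.067,-0.232,0],[0,0,0.178]]]'

```text
clock: 17.0
position: [550.4, -172.4, 69.3]
ee_rot: [0.968, -0.252, -0.001, -0.0]
contact_force: [-3.1, 2.4, -2.3]
gripper_width: 16.3
grasp_force: 64.3
```

arm_command --rows '[[[0.004,0.061,0],[0,0,-0.044]],[[0.017,0.121,0],[0,0,-0.089]],[[0.038,0.178,0],[0,0,-0.133]]]'

```text
clock: 17.3
position: [536.7, -217.8, 69.5]
ee_rot: [0.999, -0.042, 0.0, 0.0]
contact_force: [-1.0, 0.3, -1.6]
gripper_width: 16.1
grasp_force: 64.0
```

```bash
python3 chk.py; python3 bar.py
```

```text
17.3 [ 536.7 -217.8   69.5] psi -4.81 az of TCP from nut-182.9: -8.82 r 107.0 F [-1.   0.3 -1.6] T [0.   0.28 0.06] 16.1 q6 91.2
top
(100, 130) 179 [24.3 36.3 47.9] | (35, 60) 154 [24.1 36.5 48.6] | (-10, 0) 61 [24.1 35.1 48.2] | 
(100, 130) 190 [42.8 53.9 67.2] | (35, 60) 153 [43.1 54.9 67.6] | (-10, 0) 60 [43.1 54.4 66.4] | 
scene
(100, 130) 118 [23.8 40.  49.3] | (35, 60) 100 [24.5 40.1 49. ] | (-10, 0) 40 [24.5 40.4 48.9] | 
(100, 130) 122 [42.2 59.2 67.6] | (35, 60) 105 [42.3 57.9 67.9] | (-10, 0) 45 [41.4 58.8 66.6] |
```

arm_command --rows '[[[0.001,0.031,0],[0,0,-0.022]],[[0.004,0.061,0],[0,0,-0.044]],[[0.009,0.091,0],[0,0,-0.067]],[[0.017,0.121,0],[0,0,-0.089]]]'

```text
clock: 17.8
position: [536.2, -245.9, 68.7]
ee_rot: [0.995, 0.095, -0.003, -0.002]
contact_force: [-6.9, 7.2, 1.1]
gripper_width: 16.4
grasp_force: 64.6
```

```bash
python3 chk.py; python3 bar.py
```

```text
17.8 [ 536.2 -245.9   68.7] psi 10.91 az of TCP from nut-182.9: 6.16 r 108.4 F [-6.9  7.2  1.1] T [1.76 1.77 0.52] 16.4 q6 110.0
top
(100, 130) 179 [24.3 36.3 47.9] | (35, 60) 154 [24.1 36.5 48.6] | (-10, 0) 61 [24.1 35.1 48.2] | 
(100, 130) 187 [43.  54.7 67.2] | (35, 60) 92 [46.5 61.  68.5] | (-10, 0) 43 [50.  58.5 67.1] | 
scene
(100, 130) 118 [23.8 40.  49.3] | (35, 60) 100 [24.5 40.1 49. ] | (-10, 0) 40 [24.5 40.4 48.9] | 
(100, 130) 120 [43.4 58.2 67.7] | (35, 60) 104 [42.6 59.  68.2] | (-10, 0) 45 [42.8 59.2 67.5] |
```

arm_command --rows '[[[0.001,0.031,0],[0,0,-0.022]],[[0.004,0.061,0],[0,0,-0.044]],[[0.009,0.091,0],[0,0,-0.067]],[[0.017,0.121,0],[0,0,-0.089]]]'

```text
clock: 18.3
position: [544.1, -274.7, 68.3]
ee_rot: [0.973, 0.233, -0.005, -0.003]
contact_force: [-8.5, 4.4, 1.9]
gripper_width: 16.3
grasp_force: 64.7
```

```bash
python3 chk.py; python3 bar.py
```

```text
18.3 [ 544.1 -274.7   68.3] psi 26.91 az of TCP from nut-182.9: 21.96 r 109.2 F [-8.5  4.4  1.9] T [1.3  2.32 0.49] 16.3 q6 128.6
top
(100, 130) 179 [24.3 36.3 47.9] | (35, 60) 154 [24.1 36.5 48.6] | (-10, 0) 61 [24.1 35.1 48.2] | 
(100, 130) 181 [44.2 56.  68.4] | (35, 60) 152 [44.1 56.  67.8] | (-10, 0) 0  | 
scene
(100, 130) 118 [23.8 40.  49.3] | (35, 60) 100 [24.5 40.1 49. ] | (-10, 0) 40 [24.5 40.4 48.9] | 
(100, 130) 119 [44.7 60.3 69.3] | (35, 60) 105 [44.7 58.6 69. ] | (-10, 0) 41 [43.9 60.5 69. ] |
```

arm_command --rows '[[[0.001,0.031,0],[0,0,-0.022]],[[0.004,0.061,0],[0,0,-0.044]],[[0.004,0.061,0],[0,0,-0.044]]]'

```text
clock: 18.7
position: [550.8, -288.2, 68.3]
ee_rot: [0.955, 0.298, -0.006, -0.004]
contact_force: [-10.5, 3.7, 3.7]
gripper_width: 16.3
grasp_force: 64.9
```

arm_command --rows '[[[0.001,-0.031,0],[0,0,0.022]],[[0.004,-0.061,0],[0,0,0.044]],[[0.009,-0.091,0],[0,0,0.067]],[[0.009,-0.091,0],[0,0,0.067]]]'

```text
clock: 19.1
position: [542.6, -267.7, 68.9]
ee_rot: [0.981, 0.196, -0.002, -0.001]
contact_force: [-4.4, 2.9, -2.0]
gripper_width: 16.4
grasp_force: 64.3
```

```bash
python3 chk.py; python3 bar.py
```

```text
19.1 [ 542.6 -267.7   68.9] psi 22.57 az of TCP from nut-182.9: 18.24 r 107.8 F [-4.4  2.9 -2. ] T [0.81 1.31 0.39] 16.4 q6 123.6
top
(100, 130) 179 [24.3 36.3 47.9] | (35, 60) 154 [24.1 36.5 48.6] | (-10, 0) 61 [24.1 35.1 48.2] | 
(100, 130) 188 [44.3 56.1 68.4] | (35, 60) 149 [44.6 57.2 68.6] | (-10, 0) 0  | 
scene
(100, 130) 118 [23.8 40.  49.3] | (35, 60) 100 [24.5 40.1 49. ] | (-10, 0) 40 [24.5 40.4 48.9] | 
(100, 130) 123 [44.  60.2 69.8] | (35, 60) 105 [44.2 60.2 69.3] | (-10, 0) 45 [45.5 60.6 68.7] |
```

arm_command --rows '[[[-0.004,-0.031,0],[0,0,0.022]],[[-0.004,-0.031,-0.02],[0,0,0.022]],[[-0.004,-0.031,-0.05],[0,0,0.022]],[[-0.004,-0.031,-0.08],[0,0,0.022]]]'

```text
clock: 19.6
position: [542.6, -263.1, 90.7]
ee_rot: [0.987, 0.162, 0.001, 0.001]
contact_force: [0.2, -0.8, -4.0]
gripper_width: 16.4
grasp_force: 64.2
```

arm_command --rows '[[[0,0,-0.05],[0,0,0]],[[0,0,-0.12],[0,0,0]],[[0,0,-0.14],[0,0,0]],[[0,0,-0.14],[0,0,0]]]'

```text
clock: 20.0
position: [542.5, -262.9, 126.2]
ee_rot: [0.987, 0.162, 0.002, 0.001]
contact_force: [-0.1, -0.2, -2.2]
gripper_width: 16.3
grasp_force: 64.2
```

```bash
python3 chk.py
python3 - <<'E'
from h import *
im,d,P=cloud('scene'); X,Y,Z=P[...,0],P[...,1],P[...,2]
cv2.imwrite('pics/s5.png',cv2.resize(im[170:320,130:400],(800,444)))
for lo,hi in((590,700),(470,520)):
    m=(X>lo)&(X<hi)&(Y>-320)&(Y<-175)&(Z>105)&(Z<165); q=P[m]; print(m.sum(),q.min(0).round(1),q.max(0).round(1),np.percentile(q[:,2],[50,90]).round(1),q.mean(0).round(1))
p,M=pose(); g=(404.6,-246.8)
plan([(480,-250,125,-20),(g[0],g[1],125,-58),(g[0],g[1],60,-90.35),(g[0],g[1],20,-90.35)])
E
```

```text
20.0 [ 542.5 -262.9  126.2] psi 18.6 az of TCP from nut-182.9: 15.81 r 106.3 F [-0.1 -0.2 -2.2] T [-0.07  0.18 -0.02] 16.3 q6 119.1
696 [ 590.2 -261.   117.9] [ 679.9 -197.1  145.3] [135.9 142.6] [ 644.9 -230.9  134.2]
7 [ 500.5 -286.4  123.9] [ 518.8 -263.4  138.6] [129.7 138.6] [ 506.7 -279.5  131.3]
from [ 541.8 -262.6  125.1] psi 18.59
(480, -250, 125, -20) -> [[-0.218, -0.126, -0.0], [-0.0, -0.0, 0.214]] dist 63 deg 38.6
(404.6, -246.8, 125, -58) -> [[-0.288, 0.091, 0.0], [0.0, 0.0, 0.211]] dist 75 deg 38.0
(404.6, -246.8, 60, -90.35) -> [[0.0, 0.0, 0.26], [0.0, 0.0, 0.18]] dist 65 deg 32.3
(404.6, -246.8, 20, -90.35) -> [[0.0, 0.0, 0.16], [0.0, 0.0, 0.0]] dist 40 deg 0.0
```

View pics/s5.png

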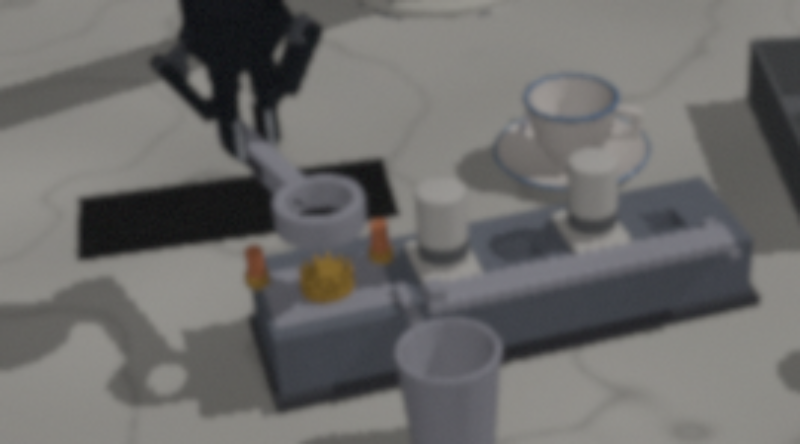

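The crop shows the wrench held clear above the nut, with its ring at (320,210) and the nut at (328,278). The locking bar is drawn back, clear of the flanges of the cartridges at (440,225) and (593,190). Next I return the wrench to the mat.

arm_command --rows '[[[-0.218,-0.126,0],[0,0,0.214]],[[-0.218,-0.126,0],[0,0,0.214]],[[-0.218,-0.126,0],[0,0,0.214]],[[-0.218,-0.126,0],[0,0,0.214]],[[-0.218,-0.126,0],[0,0,0.214]]]'

```text
clock: 20.55
position: [479.2, -249.9, 123.8]
ee_rot: [0.985, -0.175, -0.001, -0.0]
contact_force: [-0.3, 0.1, -3.0]
gripper_width: 16.4
grasp_force: 64.1
```

arm_command --rows '[[[-0.27,0.058,0],[0,0,0.211]],[[-0.27,0.058,0],[0,0,0.211]],[[-0.27,0.058,0],[0,0,0.211]],[[-0.27,0.058,0],[0,0,0.211]],[[-0.27,0.058,0],[0,0,0.211]]]'

```text
clock: 21.05
position: [410.8, -240.5, 124.0]
ee_rot: [0.874, -0.486, -0.001, -0.0]
contact_force: [1.1, -0.5, -2.4]
gripper_width: 16.2
grasp_force: 64.1
```

arm_command --rows '[[[0,0,0],[0,0,0.18]],[[0,0,0],[0,0,0.18]],[[0,0,0.1],[0,0,0.18]],[[0,0,0.2],[0,0,0.18]],[[0,0,0.26],[0,0,0.18]]]'

```text
clock: 21.55
position: [410.0, -240.2, 57.5]
ee_rot: [-0.704, 0.71, 0.002, -0.001]
contact_force: [-0.2, 0.3, -3.3]
gripper_width: 16.4
grasp_force: 64.1
```

```bash
python3 chk.py
python3 - <<'E'
from h import *
plan([(412,-236,18,-90.35)])
im,d,P=cloud('scene'); X,Y,Z=P[...,0],P[...,1],P[...,2]
m=(X>330)&(X<500)&(Y>-390)&(Y<-280)&(Z>30)&(Z<120); q=P[m]; print(m.sum(),q.min(0).round(1),q.max(0).round(1),np.percentile(q[:,2],[50,95]).round(1))
m=(X>330)&(X<500)&(Y>-218)&(Y<-180)&(Z>30)&(Z<90); q=P[m]; print(m.sum(),np.percentile(q[:,2],[50,95]).round(1))
E
```

```text
21.55 [ 410.  -240.2   57.5] psi -90.46 az of TCP from nut-182.9: -0.09 r 233.4 F [-0.2  0.3 -3.3] T [ 0.16  0.05 -0.  ] 16.4 q6 10.3
from [ 410.  -240.2   57.5] psi -90.46
(412, -236, 18, -90.35) -> [[-0.017, -0.008, 0.158], [0.001, 0.0, -0.001]] dist 40 deg 0.2
611 [ 376.7 -380.4   46.3] [ 445.6 -280.1   75.5] [65.3 73.7]
98 [65.  72.7]
```

arm_command --rows '[[[0,0,0.08],[0,0,0]],[[0,0,0.14],[0,0,0]],[[0,0,0.16],[0,0,0]],[[0,0,0.165],[0,0,0]]]'

```text
clock: 22.0
position: [411.4, -240.7, 18.0]
ee_rot: [-0.705, 0.709, 0.0, -0.0]
contact_force: [0.3, -0.3, -2.8]
gripper_width: 16.6
grasp_force: 64.1
```

arm_command --rows '[[[0,0,0.006],[0,0,0]],[[0,0,0.012],[0,0,0]],[[0,0,0.018],[0,0,0]],[[0,0,0.02],[0,0,0]]]'

```text
clock: 22.4
position: [411.7, -240.7, 13.6]
ee_rot: [-0.705, 0.709, -0.0, 0.0]
contact_force: [0.9, 0.2, -2.2]
gripper_width: 16.3
grasp_force: 64.1
```

arm_command --rows '[[[0,0,0.004],[0,0,0]],[[0,0,0.008],[0,0,0]],[[0,0,0.012],[0,0,0]],[[0,0,0.012],[0,0,0]]]'

```text
clock: 22.8
position: [411.6, -240.7, 11.2]
ee_rot: [-0.706, 0.709, -0.0, -0.0]
contact_force: [-1.4, 2.5, 6.3]
gripper_width: 16.2
grasp_force: 65.3
```

arm_command --rows '[[[0,0,0],[0,0,0]],[[0,0,0],[0,0,0]],[[0,0,0],[0,0,0]],[[0,0,0],[0,0,0]]]' --grip 0.7

```text
clock: 23.2
position: [411.6, -240.7, 10.3]
ee_rot: [-0.705, 0.709, -0.0, -0.0]
contact_force: [0.1, -0.7, 0.1]
gripper_width: 59.8
grasp_force: 0.0
```

arm_command --rows '[[[0,0,-0.1],[0,0,0]],[[0,0,-0.3],[0,0,0]],[[0,0,-0.5],[0,0,0]],[[0,0,-0.7],[0,0,0]],[[0,0,-0.76],[0,0,0]]]'

```text
clock: 23.7
position: [414.1, -241.7, 206.2]
ee_rot: [-0.706, 0.709, -0.005, 0.002]
contact_force: [0.7, 0.3, -0.4]
gripper_width: 59.8
grasp_force: 0.0
```

```bash
python3 chk.py
python3 - <<'E'
from h import *
# cart3 from earlier fit (camera), close along head y: psi ~ 2.9 ; grasp so TCP z=92
plan([(480,-240,200,-50),(570,-180,200,-20),(638.5,-138.7,200,2.9),(638.5,-138.7,110,2.9)])
E
```

```text
23.7 [ 414.1 -241.7  206.2] psi -90.24 az of TCP from nut-182.9: 0.32 r 229.5 F [ 0.7  0.3 -0.4] T [ 0.01 -0.1   0.02] 59.8 q6 10.4
from [ 414.1 -241.7  206.2] psi -90.24
(480, -240, 200, -50) -> [[-0.008, -0.263, 0.028], [-0.003, -0.002, -0.224]] dist 66 deg 40.2
(570, -180, 200, -20) -> [[0.048, -0.43, 0.0], [0.0, 0.0, -0.167]] dist 108 deg 30.0
(638.5, -138.7, 200, 2.9) -> [[0.201, -0.249, 0.0], [0.0, 0.0, -0.127]] dist 80 deg 22.9
(638.5, -138.7, 110, 2.9) -> [[0.0, 0.0, 0.36], [0.0, 0.0, 0.0]] dist 90 deg 0.0
```

arm_command --rows '[[[-0.008,-0.263,0.02],[0,0,-0.224]],[[-0.008,-0.263,0.02],[0,0,-0.224]],[[-0.008,-0.263,0.02],[0,0,-0.224]],[[-0.008,-0.263,0.02],[0,0,-0.224]],[[-0.008,-0.263,0.02],[0,0,-0.224]]]'

```text
clock: 24.2
position: [477.2, -238.9, 194.8]
ee_rot: [0.907, -0.42, -0.0, 0.0]
contact_force: [-0.3, -0.9, 0.2]
gripper_width: 59.7
grasp_force: 0.0
```

arm_command --rows '[[[0.048,-0.43,0],[0,0,-0.167]],[[0.048,-0.43,0],[0,0,-0.167]],[[0.048,-0.43,0],[0,0,-0.167]],[[0.048,-0.43,0],[0,0,-0.167]]]'

```text
clock: 24.6
position: [568.7, -177.7, 194.4]
ee_rot: [0.986, -0.17, -0.0, 0.0]
contact_force: [-0.5, 0.6, -0.3]
gripper_width: 59.6
grasp_force: 0.0
```

arm_command --rows '[[[0.201,-0.249,0],[0,0,-0.127]],[[0.201,-0.249,0],[0,0,-0.127]],[[0.201,-0.249,0],[0,0,-0.127]],[[0.201,-0.249,0],[0,0,-0.127]]]'

```text
clock: 25.0
position: [636.0, -137.0, 194.2]
ee_rot: [1.0, 0.026, -0.001, -0.0]
contact_force: [0.6, -1.0, -0.4]
gripper_width: 59.8
grasp_force: 0.0
```

```bash
python3 chk.py
python3 - <<'E'
from h import *
im,d,P=cloud('top'); im2,_,P2=cloud('scene')
cv2.imwrite('pics/c6.png',np.hstack([cv2.resize(im,(400,300)),cv2.resize(im2,(400,300))]))
for Q in(P,P2):
    try: wrench(Q,17,35,(320,500,-420,-120))
    except Exception as e: print(e)
    X,Y,Z=Q[...,0],Q[...,1],Q[...,2]; m=(X>330)&(X<690)&(Y>120)&(Y<440)&(Z>55)&(Z<75); r=cv2.minAreaRect(Q[m][:,:2].astype(np.float32)); print('crate',r)
plan([(638.5,-138.7,140,2.9),(638.5,-138.7,93,2.9)])
E
```

```text
25.0 [ 636.  -137.   194.2] psi 2.99 az of TCP from nut-182.9: -88.42 r 92.1 F [ 0.6 -1.  -0.4] T [ 0.03  0.04 -0.01] 59.8 q6 90.9
n 921 ring [ 412.2 -349.8] R 32.5 yaw(ring->handle) 89.57 handle-only yaw 89.24 len 187.4 ztop ring/handle 26.6 24.8
crate ((509.88421630859375, 302.9094543457031), (212.92776489257812, 261.8287048339844), 79.62389373779297)
n 544 ring [ 413.  -350.8] R 34.3 yaw(ring->handle) 87.85 handle-only yaw 89.54 len 187.0 ztop ring/handle 25.0 23.9
crate ((509.63800048828125, 302.76129150390625), (214.70211791992188, 268.0870361328125), 80.27587890625)
from [ 635.3 -137.7  194.9] psi 2.82
(638.5, -138.7, 140, 2.9) -> [[0.013, 0.004, 0.22], [-0.0, 0.0, -0.0]] dist 55 deg 0.1
(638.5, -138.7, 93, 2.9) -> [[0.0, 0.0, 0.188], [0.0, 0.0, 0.0]] dist 47 deg 0.0
```

View pics/c6.png

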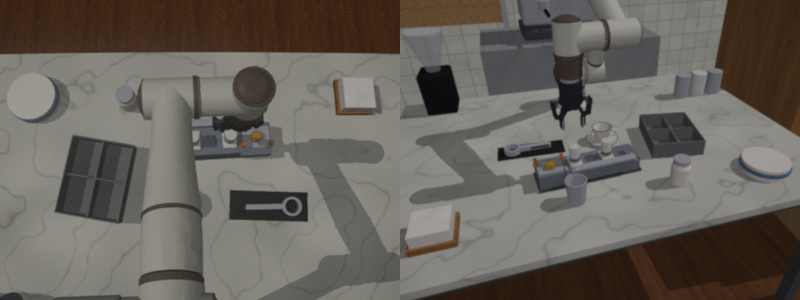

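The wrench lies flat on the mat (ring at (291,206) in the left half), the crate is unmoved, and the gripper is above cart3. Next I pull it.

arm_command --rows '[[[0.013,0.004,0.1],[0,0,0]],[[0.013,0.004,0.22],[0,0,0]],[[0.013,0.004,0.3],[0,0,0]],[[0.013,0.004,0.38],[0,0,0]],[[0.013,0.004,0.405],[0,0,0]]]'

```text
clock: 25.6
position: [637.0, -138.9, 91.9]
ee_rot: [1.0, 0.024, -0.002, -0.0]
contact_force: [0.4, -0.2, -0.6]
gripper_width: 59.6
grasp_force: 0.0
```

arm_command --rows '[[[0,0,0],[0,0,0]],[[0,0,0],[0,0,0]],[[0,0,0],[0,0,0]],[[0,0,0],[0,0,0]],[[0,0,0],[0,0,0]]]' --grip 0

```text
clock: 26.1
position: [639.5, -138.5, 95.0]
ee_rot: [1.0, 0.026, 0.001, 0.0]
contact_force: [0.3, 0.4, 1.3]
gripper_width: 36.9
grasp_force: 60.0
```

```bash
python3 chk.py
```

```text
26.1 [ 639.5 -138.5   95. ] psi 2.95 az of TCP from nut-182.9: -90.53 r 90.4 F [0.3 0.4 1.3] T [ 0.1   0.13 -0.02] 36.9 q6 91.0
```

arm_command --rows '[[[0,0,-0.02],[0,0,0]],[[0,0,-0.05],[0,0,0]],[[0,0,-0.09],[0,0,0]],[[0,0,-0.13],[0,0,0]],[[0,0,-0.19],[0,0,0]]]'

```text
clock: 26.6
position: [639.2, -138.6, 143.1]
ee_rot: [1.0, 0.026, 0.0, 0.0]
contact_force: [0.0, -0.1, -0.8]
gripper_width: 36.8
grasp_force: 61.2
```

arm_command --rows '[[[0,0,-0.08],[0,0,0]],[[0,0,-0.2],[0,0,0]],[[0,0,-0.36],[0,0,0]],[[0,0,-0.38],[0,0,0]]]'

```text
clock: 27.0
position: [642.1, -139.3, 245.4]
ee_rot: [1.0, 0.026, 0.007, 0.002]
contact_force: [-0.5, 0.8, -1.4]
gripper_width: 36.8
grasp_force: 61.3
```

```bash
python3 chk.py
cat > crate.py <<'E'
from h import *
def crate(P):
    X,Y,Z=P[...,0],P[...,1],P[...,2]; m=(X>330)&(X<690)&(Y>110)&(Y<450)&(Z>55)&(Z<72); c,s,a=cv2.minAreaRect(P[m][:,:2].astype(np.float32))
    yaw=a if s[0]>s[1] else a-90
    yaw=(yaw+90)%180-90
    print('crate',np.round(c,1),np.round(s,1),'yaw',round(yaw,1)); return np.array(c),np.radians(yaw)
def pockets(c,t):
    Rm=np.array([[np.cos(t),-np.sin(t)],[np.sin(t),np.cos(t)]])
    return {(i,j):(c+Rm@np.array([64*i,51*j])).round(1) for i in(1,-1) for j in(1,-1)}
if __name__=='__main__':
    for n in('scene','top'):
        c,t=crate(cloud(n)[2])
        print(pockets(c,t))
E
python3 crate.py
```

```text
27.0 [ 642.1 -139.3  245.4] psi 3.01 az of TCP from nut-182.9: -92.18 r 89.5 F [-0.5  0.8 -1.4] T [0.03 0.   0.03] 36.8 q6 91.0
crate [508.7 303.2] [212.9 271.4] yaw -10.1
{(1, 1): array([580.7, 342.2]), (1, -1): array([562.8, 241.8]), (-1, 1): array([454.7, 364.7]), (-1, -1): array([436.8, 264.3])}
crate [509.9 302.8] [213.  261.7] yaw -10.4
{(1, 1): array([582. , 341.4]), (1, -1): array([563.6, 241.1]), (-1, 1): array([456.1, 364.5]), (-1, -1): array([437.7, 264.2])}
```

Run:
```python
from h import *
plan([(635,80,240,2.9),(605,270,240,-10.3),(581.7,341.5,150,-10.3)])
```

```text
from [ 640.  -138.6  240.3] psi 2.95
(635, 80, 240, 2.9) -> [[0.025, -0.874, 0.001], [0.0, -0.002, 0.0]] dist 219 deg 0.4
(605, 270, 240, -10.3) -> [[-0.081, -0.765, 0.0], [0.0, 0.0, 0.073]] dist 192 deg 13.2
(581.7, 341.5, 150, -10.3) -> [[-0.143, -0.265, 0.36], [0.0, 0.0, 0.0]] dist 117 deg 0.0
```

arm_command --rows '[[[0.025,-0.874,0],[0,0,0]],[[0.025,-0.874,0],[0,0,0]],[[0.025,-0.874,0],[0,0,0]],[[0.025,-0.874,0],[0,0,0]],[[0.025,-0.874,0],[0,0,0]]]'

```text
clock: 27.6
position: [633.0, 83.9, 235.4]
ee_rot: [1.0, 0.028, -0.001, -0.0]
contact_force: [-0.1, -0.2, -1.4]
gripper_width: 36.6
grasp_force: 61.3
```

arm_command --rows '[[[-0.081,-0.765,0],[0,0,0.073]],[[-0.081,-0.765,0],[0,0,0.073]],[[-0.081,-0.765,0],[0,0,0.073]],[[-0.081,-0.765,0],[0,0,0.073]],[[-0.081,-0.765,0],[0,0,0.073]]]'

```text
clock: 28.1
position: [602.5, 274.5, 234.9]
ee_rot: [0.996, -0.086, -0.001, 0.0]
contact_force: [0.3, -0.7, -1.9]
gripper_width: 36.8
grasp_force: 61.3
```

arm_command --rows '[[[-0.143,-0.265,0.1],[0,0,0]],[[-0.143,-0.265,0.2],[0,0,0]],[[-0.143,-0.265,0.3],[0,0,0]],[[-0.143,-0.265,0.36],[0,0,0]],[[-0.143,-0.265,0.36],[0,0,0]]]'

```text
clock: 28.6
position: [578.7, 339.6, 142.5]
ee_rot: [0.996, -0.089, -0.003, 0.003]
contact_force: [-0.3, -0.7, -1.3]
gripper_width: 36.6
grasp_force: 61.3
```

```bash
python3 chk.py; python3 crate.py
python3 - <<'E'
from h import *
plan([(581.5,341.5,82,-10.3)])
im,d,P=cloud('scene'); cv2.imwrite('pics/s7.png',cv2.resize(im[60:310,330:640],(620,500)))
E
```

```text
28.6 [578.7 339.6 142.5] psi -10.23 az of TCP from nut-182.9: -86.43 r 572.1 F [-0.3 -0.7 -1.3] T [-0.07  0.02  0.03] 36.6 q6 35.6
crate [508.4 303.4] [213.8 270.5] yaw -9.9
{(1, 1): array([580.2, 342.6]), (1, -1): array([562.6, 242.1]), (-1, 1): array([454.1, 364.7]), (-1, -1): array([436.5, 264.2])}
crate [509.7 302.5] [212.5 261.9] yaw -10.3
{(1, 1): array([581.8, 341.3]), (1, -1): array([563.5, 240.9]), (-1, 1): array([455.8, 364.2]), (-1, -1): array([437.6, 263.8])}
from [580.9 340.8 146.5] psi -10.22
(581.5, 341.5, 82, -10.3) -> [[0.002, -0.004, 0.258], [0.0, 0.0, 0.0]] dist 64 deg 0.1
```

View pics/s7.png

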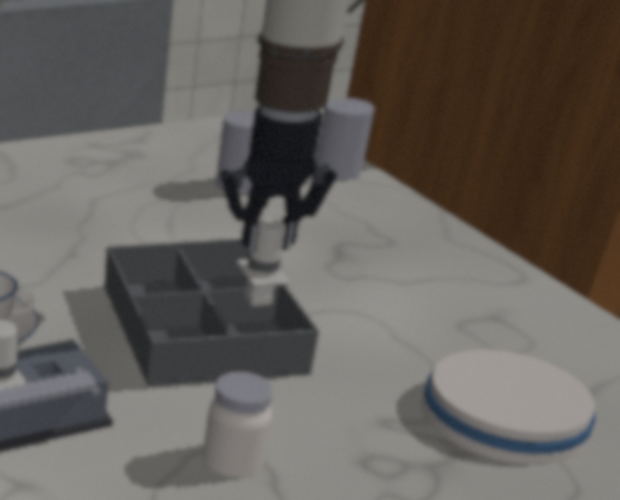

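The cartridge is held upright above the (+,+) pocket: body at (265,240), flange at (263,270), pocket below at (265,305). Lowering it now.

arm_command --rows '[[[0.002,-0.003,0.08],[0,0,0]],[[0.002,-0.003,0.16],[0,0,0]],[[0.002,-0.003,0.22],[0,0,0]],[[0.002,-0.003,0.25],[0,0,0]],[[0.002,-0.003,0.25],[0,0,0]]]'

```text
clock: 29.25
position: [581.0, 341.7, 83.4]
ee_rot: [0.996, -0.089, -0.0, 0.001]
contact_force: [1.4, 0.9, -0.5]
gripper_width: 36.7
grasp_force: 61.3
```

arm_command --rows '[[[0,0,0.005],[0,0,0]],[[0,0,0.01],[0,0,0]],[[0,0,0.015],[0,0,0]],[[0,0,0.015],[0,0,0]]]'

```text
clock: 29.65
position: [581.2, 342.3, 80.6]
ee_rot: [0.996, -0.089, 0.0, -0.0]
contact_force: [0.3, 0.1, -2.2]
gripper_width: 36.5
grasp_force: 61.3
```

arm_command --rows '[[[0,0,0.004],[0,0,0]],[[0,0,0.008],[0,0,0]],[[0,0,0.01],[0,0,0]],[[0,0,0.01],[0,0,0]]]'

```text
clock: 30.05
position: [581.2, 342.2, 78.0]
ee_rot: [0.996, -0.089, 0.0, 0.0]
contact_force: [-0.5, -0.4, 0.8]
gripper_width: 36.9
grasp_force: 61.5
```

arm_command --rows '[[[0,0,0.002],[0,0,0]],[[0,0,0.002],[0,0,0]]]'

```text
clock: 30.25
position: [581.2, 342.2, 77.9]
ee_rot: [0.996, -0.089, 0.0, -0.0]
contact_force: [-1.8, -1.4, 2.6]
gripper_width: 36.4
grasp_force: 61.7
```

arm_command --rows '[[[0,0,0],[0,0,0]],[[0,0,0],[0,0,0]],[[0,0,0],[0,0,0]],[[0,0,0],[0,0,0]]]' --grip 0.7

```text
clock: 30.65
position: [581.2, 342.2, 77.2]
ee_rot: [0.996, -0.089, -0.0, -0.0]
contact_force: [-0.7, -1.6, -0.1]
gripper_width: 59.4
grasp_force: 0.0
```

arm_command --rows '[[[0,0,-0.06],[0,0,0]],[[0,0,-0.2],[0,0,0]],[[0,0,-0.36],[0,0,0]],[[0,0,-0.5],[0,0,0]],[[0,0,-0.5],[0,0,0]]]'

```text
clock: 31.15
position: [584.1, 344.0, 210.9]
ee_rot: [0.996, -0.088, 0.006, -0.005]
contact_force: [0.4, -0.0, -0.0]
gripper_width: 59.9
grasp_force: 0.0
```

```bash
python3 chk.py
python3 - <<'E'
from h import *
for n in('scene','top'):
    im,d,P=cloud(n); X,Y,Z=P[...,0],P[...,1],P[...,2]
    m=(np.hypot(X-581,Y-342)<60)&(Z>80)&(Z<130); q=P[m]; print(n,m.sum(),q.min(0).round(),q.max(0).round()) if m.sum() else print(n,0)
    m=(np.hypot(X-632,Y+19)<40)&(Z>118)&(Z<140); q=P[m]
    if m.sum(): print('cart1',cv2.minEnclosingCircle(q[:,:2].astype(np.float32)))
plan([(625,200,200,0),(632.3,-19.5,200,2.9),(632.3,-19.5,94,2.9)])
E
```

```text
31.15 [584.1 344.  210.9] psi -10.13 az of TCP from nut-182.9: -87.01 r 575.8 F [ 0.4 -0.  -0. ] T [-0.02 -0.01  0.02] 59.9 q6 35.6
scene 257 [561. 319.  80.] [602. 360. 113.]
cart1 ((630.8046264648438, -20.369401931762695), 20.355045318603516)
top 322 [562. 321.  80.] [598. 359. 118.]
cart1 ((632.1678466796875, -19.009103775024414), 18.876800537109375)
from [581.5 342.6 204.7] psi -10.19
(625, 200, 200, 0) -> [[0.272, 0.531, 0.018], [-0.001, -0.001, -0.057]] dist 149 deg 10.2
(632.3, -19.5, 200, 2.9) -> [[0.029, 0.878, 0.0], [0.0, 0.0, -0.016]] dist 220 deg 2.9
(632.3, -19.5, 94, 2.9) -> [[0.0, 0.0, 0.424], [0.0, 0.0, 0.0]] dist 106 deg 0.0
```

Cart3 stands in its pocket, centred at about (580,340) with its top at about 111. Next is cart1.

arm_command --rows '[[[0.272,0.531,0.018],[0,0,-0.057]],[[0.272,0.531,0.018],[0,0,-0.057]],[[0.272,0.531,0.018],[0,0,-0.057]],[[0.272,0.531,0.018],[0,0,-0.057]]]'

```text
clock: 31.65
position: [624.8, 193.9, 196.4]
ee_rot: [1.0, -0.003, -0.002, 0.001]
contact_force: [-0.7, 0.4, -0.9]
gripper_width: 59.3
grasp_force: 0.0
```

arm_command --rows '[[[0.029,0.878,0],[0,0,-0.016]],[[0.029,0.878,0],[0,0,-0.016]],[[0.029,0.878,0],[0,0,-0.016]],[[0.029,0.878,0],[0,0,-0.016]],[[0.029,0.878,0],[0,0,-0.016]]]'

```text
clock: 32.15
position: [631.0, -23.6, 196.8]
ee_rot: [1.0, 0.024, -0.001, 0.0]
contact_force: [-0.4, 0.4, 0.0]
gripper_width: 60.0
grasp_force: 0.0
```

arm_command --rows '[[[0,0,0],[0,0,0]],[[0,0,0.06],[0,0,0]],[[0,0,0.12],[0,0,0]],[[0,0,0.16],[0,0,0]],[[0,0,0.16],[0,0,0]]]'

```text
clock: 32.65
position: [630.9, -19.2, 155.5]
ee_rot: [1.0, 0.026, -0.002, 0.0]
contact_force: [-0.4, -1.0, -0.6]
gripper_width: 60.0
grasp_force: 0.0
```

```bash
python3 chk.py
python3 - <<'E'
from h import *
plan([(632,-19.5,94.5,2.9)])
E
```

```text
32.65 [630.9 -19.2 155.5] psi 3.0 az of TCP from nut-182.9: -89.53 r 210.0 F [-0.4 -1.  -0.6] T [ 0.02  0.03 -0.02] 60.0 q6 80.1
from [630.9 -19.2 155.5] psi 3.0
(632, -19.5, 94.5, 2.9) -> [[0.006, 0.001, 0.244], [0.0, 0.001, 0.001]] dist 61 deg 0.3
```

arm_command --rows '[[[0.004,0.001,0.08],[0,0,0]],[[0.004,0.001,0.16],[0,0,0]],[[0.004,0.001,0.22],[0,0,0]],[[0.004,0.001,0.24],[0,0,0]],[[0.004,0.001,0.24],[0,0,0]]]'

```text
clock: 33.15
position: [633.1, -19.8, 97.6]
ee_rot: [1.0, 0.026, -0.0, 0.0]
contact_force: [0.5, 0.5, -0.8]
gripper_width: 59.8
grasp_force: 0.0
```

arm_command --rows '[[[0,0,0],[0,0,0]],[[0,0,0],[0,0,0]],[[0,0,0],[0,0,0]],[[0,0,0],[0,0,0]],[[0,0,0],[0,0,0]]]' --grip 0

```text
clock: 33.65
position: [634.2, -19.7, 99.4]
ee_rot: [1.0, 0.026, 0.002, -0.0]
contact_force: [-0.4, 2.7, 5.6]
gripper_width: 36.4
grasp_force: 60.2
```

arm_command --rows '[[[0,0,-0.02],[0,0,0]],[[0,0,-0.05],[0,0,0]],[[0,0,-0.09],[0,0,0]],[[0,0,-0.13],[0,0,0]],[[0,0,-0.19],[0,0,0]]]'

```text
clock: 34.15
position: [632.4, -20.7, 146.3]
ee_rot: [1.0, 0.026, -0.001, 0.001]
contact_force: [-0.4, -0.8, -1.4]
gripper_width: 36.2
grasp_force: 61.5
```

arm_command --rows '[[[0,0,-0.08],[0,0,0]],[[0,0,-0.2],[0,0,0]],[[0,0,-0.36],[0,0,0]],[[0,0,-0.36],[0,0,0]]]'

```text
clock: 34.55
position: [635.7, -21.1, 244.3]
ee_rot: [1.0, 0.026, 0.006, 0.001]
contact_force: [0.5, 0.1, -1.1]
gripper_width: 36.4
grasp_force: 61.5
```

```bash
python3 chk.py
python3 - <<'E'
from h import *
# crate may have moved: use crate.py's fit, new pocket (-1,-1)
from crate import crate,pockets
c,t=crate(cloud('scene')[2]); print(pockets(c,t))
c,t=crate(cloud('top')[2]); k=pockets(c,t)[(-1,-1)]; print(k)
plan([(560,130,235,2.9),(k[0]+10,k[1]-30,235,-10.3),(k[0],k[1],150,-10.3)])
E
```

```text
34.55 [635.7 -21.1 244.3] psi 3.0 az of TCP from nut-182.9: -90.83 r 207.8 F [ 0.5  0.1 -1.1] T [-0.01 -0.06  0.08] 36.4 q6 80.2
crate [509.4 303.3] [213.9 269. ] yaw -10.0
{(1, 1): array([581.3, 342.4]), (1, -1): array([563.6, 242. ]), (-1, 1): array([455.3, 364.7]), (-1, -1): array([437.5, 264.2])}
crate [517.2 346.3] [124.7 259.5] yaw -9.9
[445.3 307.1]
from [632.9 -20.7 238.1] psi 2.93
(560, 130, 235, 2.9) -> [[-0.26, -0.617, 0.012], [-0.0, -0.001, 0.0]] dist 167 deg 0.2
(np.float64(455.3), np.float64(277.1), 235, -10.3) -> [[-0.388, -0.609, 0.0], [0.0, 0.0, 0.073]] dist 181 deg 13.2
(np.float64(445.3), np.float64(307.1), 150, -10.3) -> [[-0.061, -0.111, 0.34], [0.0, 0.0, 0.0]] dist 91 deg 0.0
```

Run:
```python
from h import *
plan([(550,130,235,2.9),(440,250,235,-10.3),(437.6,264,150,-10.3)])
```

```text
from [632.9 -20.7 238.1] psi 2.93
(550, 130, 235, 2.9) -> [[-0.3, -0.619, 0.012], [-0.0, -0.001, 0.0]] dist 172 deg 0.2
(440, 250, 235, -10.3) -> [[-0.415, -0.502, 0.0], [0.0, 0.0, 0.073]] dist 163 deg 13.2
(437.6, 264, 150, -10.3) -> [[-0.019, -0.053, 0.34], [0.0, 0.0, 0.0]] dist 86 deg 0.0
```

arm_command --rows '[[[-0.3,-0.619,0.01],[0,0,0]],[[-0.3,-0.619,0.01],[0,0,0]],[[-0.3,-0.619,0.01],[0,0,0]],[[-0.3,-0.619,0.01],[0,0,0]],[[-0.3,-0.619,0.01],[0,0,0]]]'

```text
clock: 35.15
position: [547.9, 132.0, 232.3]
ee_rot: [1.0, 0.028, -0.001, 0.001]
contact_force: [-0.1, 0.3, -0.7]
gripper_width: 36.5
grasp_force: 61.7
```

arm_command --rows '[[[-0.415,-0.502,0],[0,0,0.073]],[[-0.415,-0.502,0],[0,0,0.073]],[[-0.415,-0.502,0],[0,0,0.073]],[[-0.415,-0.502,0],[0,0,0.073]],[[-0.415,-0.502,0],[0,0,0.073]]]'

```text
clock: 35.65
position: [438.8, 250.8, 232.6]
ee_rot: [0.996, -0.087, -0.001, 0.001]
contact_force: [0.1, 0.4, -0.9]
gripper_width: 36.4
grasp_force: 61.7
```

arm_command --rows '[[[-0.019,-0.053,0.1],[0,0,0]],[[-0.019,-0.053,0.2],[0,0,0]],[[-0.019,-0.053,0.28],[0,0,0]],[[-0.019,-0.053,0.3],[0,0,0]],[[-0.019,-0.053,0.3],[0,0,0]]]'

```text
clock: 36.15
position: [438.3, 263.1, 157.1]
ee_rot: [0.996, -0.089, -0.001, 0.001]
contact_force: [0.2, -0.7, -0.9]
gripper_width: 36.5
grasp_force: 61.7
```

```bash
python3 chk.py; python3 crate.py
python3 - <<'E'
from h import *
plan([(437.6,264,88,-10.3)])
im,d,P=cloud('scene'); cv2.imwrite('pics/s8.png',cv2.resize(im[60:310,330:640],(620,500)))
E
```

```text
36.15 [438.3 263.1 157.1] psi -10.27 az of TCP from nut-182.9: -70.28 r 532.8 F [ 0.2 -0.7 -0.9] T [ 0.02 -0.05 -0.02] 36.5 q6 30.5
crate [507.1 303.5] [214.2 272.6] yaw -10.6
{(1, 1): array([579.4, 341.9]), (1, -1): array([560.7, 241.6]), (-1, 1): array([453.6, 365.4]), (-1, -1): array([434.9, 265.1])}
crate [509.8 303.1] [213.2 262. ] yaw -10.3
{(1, 1): array([581.9, 341.8]), (1, -1): array([563.6, 241.5]), (-1, 1): array([456. , 364.8]), (-1, -1): array([437.7, 264.5])}
from [438.9 264.2 158.7] psi -10.23
(437.6, 264, 88, -10.3) -> [[-0.005, 0.002, 0.283], [-0.0, -0.0, 0.0]] dist 71 deg 0.1
```

View pics/s8.png

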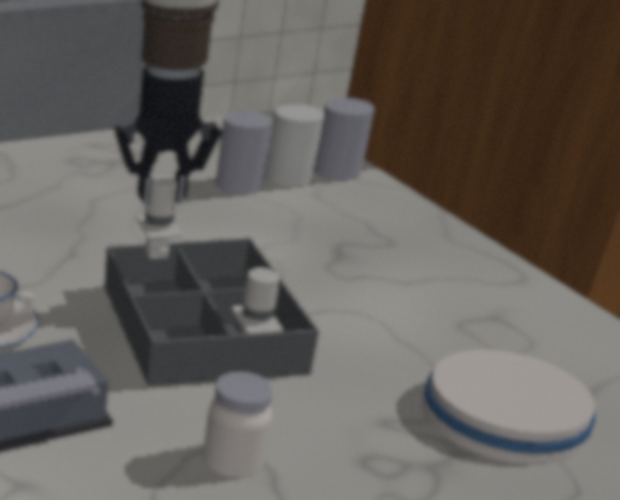

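The first cartridge stands in its pocket at (262,298). The second is held above the opposite pocket, with its plug at (158,243). Lowering it now.

arm_command --rows '[[[-0.003,0,0.08],[0,0,0]],[[-0.003,0,0.16],[0,0,0]],[[-0.003,0,0.24],[0,0,0]],[[-0.003,0,0.285],[0,0,0]],[[-0.003,0,0.285],[0,0,0]]]'

```text
clock: 36.8
position: [436.8, 264.0, 85.9]
ee_rot: [0.996, -0.089, -0.001, 0.001]
contact_force: [0.3, -0.3, -0.9]
gripper_width: 36.5
grasp_force: 61.7
```

arm_command --rows '[[[0,0,0.005],[0,0,0]],[[0,0,0.01],[0,0,0]],[[0,0,0.014],[0,0,0]],[[0,0,0.014],[0,0,0]]]'

```text
clock: 37.2
position: [437.2, 264.7, 83.5]
ee_rot: [0.996, -0.089, 0.0, -0.0]
contact_force: [-0.0, -0.1, -0.3]
gripper_width: 37.0
grasp_force: 61.7
```

arm_command --rows '[[[0,0,0.004],[0,0,0]],[[0,0,0.008],[0,0,0]],[[0,0,0.01],[0,0,0]],[[0,0,0.01],[0,0,0]]]'

```text
clock: 37.6
position: [437.6, 264.8, 82.1]
ee_rot: [0.996, -0.088, 0.001, -0.0]
contact_force: [-0.8, -1.4, 8.5]
gripper_width: 36.4
grasp_force: 62.7
```

arm_command --rows '[[[0,0,0],[0,0,0]],[[0,0,0],[0,0,0]],[[0,0,0],[0,0,0]],[[0,0,0],[0,0,0]]]' --grip 0.7

```text
clock: 38.0
position: [437.1, 264.4, 80.4]
ee_rot: [0.996, -0.089, -0.0, 0.0]
contact_force: [-0.0, -1.2, -0.1]
gripper_width: 60.2
grasp_force: 0.0
```

arm_command --rows '[[[0,0,-0.06],[0,0,0]],[[0,0,-0.2],[0,0,0]],[[0,0,-0.36],[0,0,0]],[[0,0,-0.5],[0,0,0]],[[0,0,-0.6],[0,0,0]]]'

```text
clock: 38.5
position: [437.6, 264.9, 233.2]
ee_rot: [0.996, -0.089, 0.001, -0.001]
contact_force: [0.8, -0.3, 0.1]
gripper_width: 59.7
grasp_force: 0.0
```

arm_command --rows '[[[0,0,-0.1],[0,0,0]],[[0,0,-0.1],[0,0,0]],[[0,0,-0.1],[0,0,0]],[[0,0,-0.1],[0,0,0]]]'

```text
clock: 38.9
position: [436.5, 264.0, 254.3]
ee_rot: [0.996, -0.089, -0.001, 0.001]
contact_force: [0.3, -0.2, -0.6]
gripper_width: 59.8
grasp_force: 0.0
```

```bash
python3 chk.py; python3 bar.py
python3 - <<'E'
from h import *
for n in('top','scene'):
    im,d,P=cloud(n); cv2.imwrite(f'pics/f{n}.png',im)
    X,Y,Z=P[...,0],P[...,1],P[...,2]
    for c in((581,342),(438,264)):
        m=(np.hypot(X-c[0],Y-c[1])<60)&(Z>80)&(Z<130); q=P[m]; print(n,m.sum(),q.min(0).round(),q.max(0).round()) if m.sum() else print(n,0)
    try: wrench(P,17,35,(320,500,-420,-120))
    except Exception as e: print(e)
a,b=cv2.imread('pics/ftop.png'),cv2.imread('pics/fscene.png')
cv2.imwrite('pics/f.png',np.hstack([cv2.resize(a,(400,300)),cv2.resize(b,(400,300))]))
E
```

```text
38.9 [436.5 264.  254.3] psi -10.2 az of TCP from nut-182.9: -70.15 r 534.4 F [ 0.3 -0.2 -0.6] T [ 0.03 -0.01 -0.04] 59.8 q6 30.4
top
(100, 130) 179 [24.3 36.3 47.9] | (35, 60) 154 [24.1 36.5 48.6] | (-10, 0) 61 [24.1 35.1 48.2] | 
(100, 130) 185 [44.1 56.4 68.8] | (35, 60) 154 [44.5 56.5 68.7] | (-10, 0) 63 [44.5 56.3 69.1] | 
scene
(100, 130) 118 [23.8 40.  49.3] | (35, 60) 100 [24.5 40.1 49. ] | (-10, 0) 40 [24.5 40.4 48.9] | 
(100, 130) 118 [44.3 61.1 69.6] | (35, 60) 108 [43.7 59.7 69.7] | (-10, 0) 40 [44.7 62.  69.5] | 
top 377 [562. 321.  80.] [600. 359. 117.]
top 179 [418. 246.  81.] [454. 277. 115.]
n 919 ring [ 412.3 -350.3] R 32.7 yaw(ring->handle) 89.63 handle-only yaw 89.26 len 188.9 ztop ring/handle 26.8 24.9
scene 257 [562. 321.  80.] [602. 360. 113.]
scene 206 [415. 244.  80.] [458. 285. 114.]
n 550 ring [ 411.8 -346.9] R 35.2 yaw(ring->handle) 87.16 handle-only yaw 90.11 len 185.7 ztop ring/handle 24.8 24.1
```

View pics/f.png

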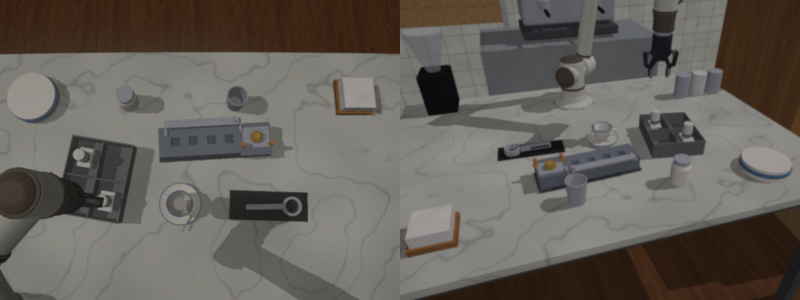

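In the final view all four sockets are empty and the bar is back. The wrench is flat on the mat at (265,207), the two cartridges stand in separate crate pockets at (82,156) and (107,201), and the cup, jar and jug are untouched. I'm handing the job in.

```bash
python3 -c "
from bench import arm
print(arm.job_done())"
```

```text
the job is handed in; nothing more can be done
None
```

I loosened the nut until the locking bar was drawn back about 20 mm, laid the wrench flat on the mat, put both cartridges (cart1 and cart3, the only two present) in separate crate pockets, left the cup, jar and jug where they were, and handed the job in at about 39 s of the 210 s limit; no verdict was returned.

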